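# Set the sine table to 15 degrees with its jack crank and a gauge stack

### The job

Set the sine table to 15 degrees for checking the angle box that lies on it: hold the crank by its loose black sleeve and wind the plate up, then lay the 15 degree gauge stack (the middle height of the three) flat on the base, lengthwise, its inner end 10 to 40 mm past the front roller. Wind back by the sleeve, a quarter to half a turn past the roller's landing, so that the plate rests on the stack alone and the brass lift nut hangs clear. Turn the crank by its sleeve only, keep the angle box on the plate and leave everything else where it lies.

Things in the scene. Friction and masses are not known exactly. Their poses are not given: they have to be found in the camera images.
- sine_table: fixed grey base of the sine table, 195 x 155 x 10 mm. Origin on the bench, mid-way between the rollers; x from the free front end (-x, nearest the robot) to the hinge end, y left. Base spans x -125 to 70, y -50 to 105 mm, top at z = 10 mm; its front apron (x -125 to -65) is bare. Hinge axis along y at x = 50, z = 20 mm. Jack screw at x = -35, y = 68 mm; its bracket is 97 mm high
- tilt_plate (a joint): tilt of the steel plate (124 x 86 x 14 mm, 0.7 kg) in rad, 0 = flat, positive as its front end rises. It rests by its weight on the lift nut's pins or on what lies under its front roller: sin(tilt) = height under the roller / 100 mm, so stacks of 17.4, 25.9 and 34.2 mm give 10, 15 (0.262 rad) and 20 degrees
- roller (a point): centre of the front roller, a dark steel bar 84 mm long (along the table's y), 20 mm in diameter, fixed under the plate's front end. Its underside is 10 mm below this point and touches the base when the plate is flat (point then at x = -50, z = 20 mm of the table). The plate's top is 18 mm above this point; the plate ends 12 mm in front of it
- plate_top (a point): centre of the plate's top face (turns with the plate; x towards the hinge along the face, z square to it). A low fence crosses the hinge end
- crank (a joint): crank turn in rad, 0 to 16.5, positive = clockwise from above = raises the lift nut 16 mm a turn. It stays where it is left; takes about 2.5 N at the sleeve. Plate flat up to 2.36, where the nut meets it; at 11.4 the plate stands at 15 degrees, at 13.3 at 18 degrees (roller 5 mm above a 25.9 mm stack). Starts between 0 and 2.2
- lift_nut (a joint): height of the brass lift nut above its lowest place in m (0.016 a turn of the crank). Its pins push the plate's side fork up from below and can drop clear of it; with the plate at 15 degrees they leave it below 0.029
- crank_axis (a point): point on the crank's upright axis at the height of the middle of the sleeve (z = 135.5 mm). Fixed obstacles round the work: a club shaft at z = 216 mm from x 0.31, y 0.69 to x 0.38, y -0.24 m, a shaft clamp on the vice to 370 mm high at x 0.28 to 0.38, y 0.30 to 0.58 m, and a loft gauge to 420 mm high at x 0.54 to 0.81, y 0.31 to 0.58 m
- sleeve_mid (a point): middle of the crank's black sleeve: upright, 22 mm in diameter, 52 mm high, spinning freely on its pin 50 mm from the crank's axis, going round in a level circle. The crank arm lies below it (top at z = 108 mm), a 14 mm steel cap on top (to z = 166 mm). Nothing near stands as high, so a hand pointing down can hold it all the way round without turning
- sleeve: the sleeve itself; origin on its axis at its lower end
- stack_15_mid (a point): centre of the 15 degree gauge stack: plain steel, 80 mm long (x), 20 mm wide (y), 25.9 mm high with two seams, 0.2 to 0.4 kg. The three stacks start side by side, 72 mm apart, in any order, in a shallow wooden tray with blue felt (112 x 230 mm, floor at z = 6 mm, rim 14 mm high)
- stack_10_mid (a point): centre of the 10 degree gauge stack, 80 x 20 x 17.4 mm, one seam; stays in the tray
- stack_20_mid (a point): centre of the 20 degree gauge stack, 80 x 20 x 34.2 mm, two seams; stays in the tray
- angle_box_mid (a point): centre of the dark grey digital angle box, 46 x 66 x 27 mm, lying loose on the plate near its hinge end; it rides up with the plate
- hex_keys_mid (a point): middle of a black hex key, 123 mm long, 6 mm thick, lying on the right near the bench's front edge
- glue_tube_mid (a point): middle of a red glue tube, 146 x 40 x 26 mm, lying to the left of the sine table
- mug_mid (a point): middle of a white mug, 95 mm high, 92 mm wide, standing on the right, behind the tray
- sanding_block_mid (a point): middle of a cork sanding block, 52 x 94 x 30 mm, on the left near the front edge
Things that resemble listed ones, but are neither listed nor needed, are in the scene too. What is shaped like the part that bears angle_box_mid but blue is not meant.

How it is judged:
By the outcome, as a careful person would: the job done as asked, in the order asked, and still so for the second after the job is handed in, with the robot touching nothing.
It also fails if it takes over 70 s, if anything falls off the work surface, if the arm or the gripper's body presses on something with over 40 N, if the wrist force passes 120 N, or if a joint passes its speed limit or range.

### The arm

A 6-joint arm with a two-finger parallel gripper is mounted at the origin on a cart in front of the work surface, level with it; the furniture and walls round the work are solid. World frame = base frame: x ahead of the robot, y to its left, z up, the work surface at z = 0. Lengths are in mm, angles in rad, forces in N, time in s.
With the tool pointing down it reaches from about 350 to 875 mm from the base axis. Payload 4.2 kg.
Tool frame: the origin (TCP) lies between the finger pads; the fingertips stand 19 mm ahead of it and the grasp point (between the pads) is the TCP; y points along the fingers, z is the direction in which the jaws open and shut, and the axes are right-handed (so a half turn about y gives the same grasp; the last joint's range is limited). The gripper opens to 85 mm and grips with 20 to 120 N. Pads are 22 mm wide; open, the fingers measure 114 mm over their backs; the gripper's body (76 mm by 85 mm) begins 54 mm behind the grasp point. The pads swing forward as they close: fully open they stand 13 mm farther back than shut.
Start: joints at [1.539, 0.385, 0.008, 0, -1.194, -0.259], TCP at [179.167, 598.747, 250.312] pointing down, gripper open.
Joint ranges: [-3.14, 3.14], [-1.21, 2.06], [-1.07, 1.41], [-3.16, 2.05], [-2.99, -0.16], [-3.1, 3.1]. Speed limits (rad/s): [2.79, 2.79, 3.14, 3.14, 3.14, 3.14].

### API

Orientations are given as a unit quaternion [x, y, z, w].
In Python, from bench import arm gives the robot as it stands.
- The arm moves only by the shell command python3 -m inch 'ROWS'. ROWS is JSON, a list of rows, each a list of 7 numbers: the opening, from 0 (shut) to 1 (fully open), then the shift along the tool's x, y, z in cm, then the turn, a rotation vector about the tool's x, y, z in degrees. A call has 1 to 20 rows; each row is the pose to reach, as a shift and turn from the pose commanded when the call began, along the tool's axes at that moment; what a row does not reach only later rows make up. A row lasts 1/12 s, in which the tool goes at most 41.7 mm and 7.16 degrees, less where a joint would pass 70% of its speed; a pose out of reach is approached as far as the arm can. A call with a gripper value outside its range is refused whole. The fingers move at their own pace and stop on an object; the grip force is fixed at half the most. Time passes only in rows, so rows that repeat a pose let the fingers close. It gives the time, the measured TCP pose, the force and the opening at its end, in the units of the state.
- arm.read_state(): the state, without advancing time (a new reading comes with each control period).
- arm.get_image(name): name is "side" or "top"; returns the picture (420x560x3 uint8, red, green, blue); there is no depth.
- arm.camera_params(name): a dict with "fx", "fy", "cx", "cy" (pixels), "rvec" (rotation vector, rad) and "tvec" (3), from world to camera coordinates, as OpenCV has them. Camera axes: x right, y down, z forward; pixel columns grow to the right and rows downward; lengths in mm; the calibration is good to about 2 mm. A picture is of the moment at which its call begins. camera_params takes no time and is no camera call.
- arm.job_done(): hands the job in, once; it reports no verdict.
Trained networks look in the newest picture that a camera, given by its name, has taken for a name from the list of things; names that differ only in an ending like _2 or _b are one class to them, and where a whole thing is asked for, a point or a joint stands for the part that bears it (a point fixed in the world has none). Each returns a list of dicts, best first, with "conf" (0 to 1); they miss things now and then, are a little off and sometimes report something else, mostly with a low value. They report only what shows in the picture. A call takes as long as a camera call. They do not tell look-alikes from the thing itself.
- arm.masks_of(label, camera): "mask" (420x560 bool, what is visible of it) and "extent" ([left, top, width, height] in pixels, round what is visible of it).
The state is a dict: "clock": time; "joints": joint angles; "joint_vel": joint speeds; "joint_efforts": joint torques, N m; "position": TCP position; "ee_rot": TCP orientation; "contact_force": force on the tool from outside, world axes, zero at the start; "wrist_torque": the same for the moment, N m; "gripper_width": finger opening in mm.
Only numpy, scipy, OpenCV 4.12 (cv2) and the standard library are available. Lean on these libraries where they do the work, as an engineer would, in place of code of your own. Each camera call takes 0.05 s, during which the arm holds its last target.

## Working session

There is one attempt and no reset: what is moved stays moved. The work goes in short steps, Python scripts to look and compute and a shell command to move; the robot and the scene stay as the last step left them, time stands still between calls to the robot, and variables do not carry over. Pictures are saved under pics/ and viewed, and the job is handed in when it is done.

```bash
ls; mkdir -p pics; python3 - <<'E'
from bench import arm
import cv2
for n in("side","top"):
    im=arm.get_image(n); cv2.imwrite(f"pics/{n}0.png",im[:,:,::-1]); print(n,arm.camera_params(n))
print(arm.read_state())
E
```

```text
pics
side {'fx': 515.1745958737645, 'fy': 515.1745958737645, 'cx': 278.19439013562766, 'cy': 211.89243311128226, 'rvec': array([ 2.2149069 , -0.66481471,  0.29665453]), 'tvec': array([-497.66241155,  306.25768035, 1037.47801618])}
top {'fx': 518.4173992401385, 'fy': 518.4173992401385, 'cx': 276.2878412522863, 'cy': 209.04617645763147, 'rvec': array([ 2.19133823, -2.21129589,  0.07385084]), 'tvec': array([  13.26790547,  590.34977764, 1521.13974752])}
{'clock': 0.1, 'joints': array([ 1.53859234e+00,  3.85496330e-01,  6.73923160e-03, -4.04243354e-04,
       -1.19400229e+00, -2.58596031e-01]), 'joint_vel': array([ 0.00025091, -0.00121646,  0.00277714,  0.00245788,  0.00253656,
        0.00061149]), 'joint_efforts': array([-4.65489211e-04, -3.93323207e+01,  1.88928992e+01,  4.19804022e+00,
       -2.62483205e-03,  5.43284756e-06]), 'position': array([179.05213046, 598.29211835, 249.31633385]), 'ee_rot': array([-0.10244996, -0.69893281,  0.70034203,  0.10255716]), 'contact_force': array([ 0.64496113, -0.65593284,  0.17583739]), 'wrist_torque': array([-0.04605904,  0.02567025,  0.01222291]), 'gripper_width': 85.39970775527638}
```

View pics/side0.png

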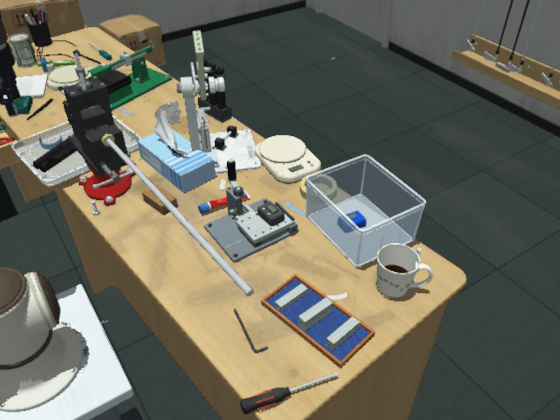

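View pics/top0.png

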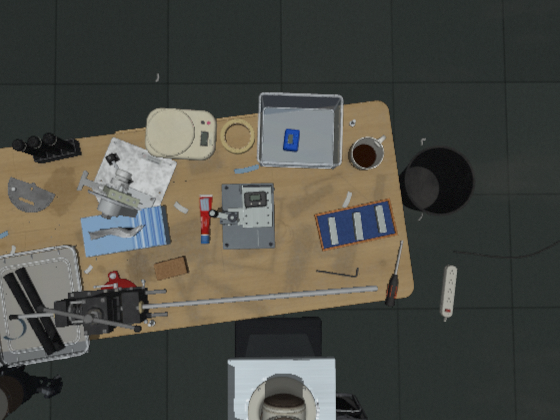

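```bash
cat > h.py <<'E'
from bench import arm
import cv2, numpy as np
def cam(n):
    p=arm.camera_params(n); K=np.array([[p['fx'],0,p['cx']],[0,p['fy'],p['cy']],[0,0,1.]])
    return K,np.array(p['rvec'],float),np.array(p['tvec'],float)
def proj(n,P):
    K,r,t=cam(n); return cv2.projectPoints(np.atleast_2d(np.array(P,float)),r,t,K,None)[0][:,0]
def ray(n,uv):
    K,r,t=cam(n); R=cv2.Rodrigues(r)[0]
    d=R.T@np.linalg.inv(K)@np.array([uv[0],uv[1],1.]); return -R.T@t,d
def atz(n,uv,z):
    c,d=ray(n,uv); return c+d*(z-c[2])/d[2]
def tri(uvs):
    A=np.zeros((3,3));b=np.zeros(3)
    for n,uv in uvs.items():
        c,d=ray(n,uv); d=d/np.linalg.norm(d); M=np.eye(3)-np.outer(d,d); A+=M;b+=M@c
    return np.linalg.solve(A,b)
def det(lab,n,k=3,mc=.2):
    out=[]
    for d in arm.masks_of(lab,n)[:k]:
        if d['conf']<mc: continue
        m=d['mask']; ys,xs=np.nonzero(m)
        rc=cv2.minAreaRect(np.c_[xs,ys].astype(np.float32))
        out.append((round(d['conf'],2),d['extent'],(round(xs.mean(),1),round(ys.mean(),1)),len(xs),rc,m))
    return out
def show(n,name,box,s=5):
    im=arm.get_image(n)[:,:,::-1]; x,y,w,h=box
    cv2.imwrite(name,cv2.resize(im[y:y+h,x:x+w],None,fx=s,fy=s,interpolation=cv2.INTER_CUBIC))
E
python3 - <<'E'
from h import *
for n in("side","top"):
    show(n,f"pics/{n}1.png",(195,140,110,120) if n=="side" else (190,170,100,90),5 if n=="side" else 6)
    print(n,proj(n,[[0,0,0],arm.read_state()['position']]).round(1).tolist())
    for l in "sine_table tilt_plate roller sleeve sleeve_mid stack_15_mid stack_10_mid stack_20_mid angle_box_mid".split():
        for d in det(l,n): print(n,l,d[:5])
E
```

```text
side [[31.1, 364.0], [13.9, 104.1]]
side sine_table (0.67, [229.0, 198.2, 67.0, 47.4], (np.float64(260.9), np.float64(223.6)), 1236, ((262.9693298339844, 216.5340576171875), (44.63213348388672, 53.535362243652344), 60.461219787597656))
side sine_table (0.62, [201.1, 160.4, 97.1, 101.8], (np.float64(246.4), np.float64(223.3)), 3706, ((241.29283142089844, 218.36390686035156), (99.68569946289062, 74.7392578125), 43.47922897338867))
side tilt_plate (0.75, [231.5, 199.8, 63.2, 46.5], (np.float64(260.5), np.float64(223.7)), 1115, ((263.218017578125, 216.78375244140625), (43.117645263671875, 53.17647171020508), 61.927513122558594))
side roller (0.88, [230.8, 201.9, 62.2, 43.2], (np.float64(260.7), np.float64(224.1)), 1110, ((262.892333984375, 216.56153869628906), (43.78425598144531, 51.598445892333984), 60.2551155090332))
side roller (0.46, [143.4, 184.6, 36.4, 30.0], (np.float64(159.4), np.float64(200.0)), 453, ((160.25494384765625, 198.79949951171875), (35.03915023803711, 22.022600173950195), 39.28940963745117))
side sleeve (0.73, [226.7, 160.6, 11.0, 17.2], (np.float64(231.8), np.float64
[... 2384 characters left out ...]
378982543945), 81.02737426757812))
top stack_10_mid (0.51, [212.8, 210.7, 5.1, 10.0], (np.float64(215.0), np.float64(214.7)), 30, ((214.0, 214.0), (6.0, 6.0), 90.0))
top stack_20_mid (0.56, [351.5, 212.9, 13.4, 29.7], (np.float64(357.5), np.float64(226.6)), 248, ((357.660400390625, 226.36349487304688), (27.632951736450195, 9.28887939453125), 83.2901611328125))
top angle_box_mid (0.72, [283.6, 127.3, 16.9, 22.8], (np.float64(291.0), np.float64(140.4)), 340, ((290.79998779296875, 140.39999389648438), (15.839193344116211, 22.627418518066406), 8.130102157592773))
top angle_box_mid (0.7, [244.2, 189.2, 22.8, 17.0], (np.float64(254.9), np.float64(199.1)), 300, ((255.0, 199.0), (14.0, 22.0), 90.0))
```

View pics/side1.png

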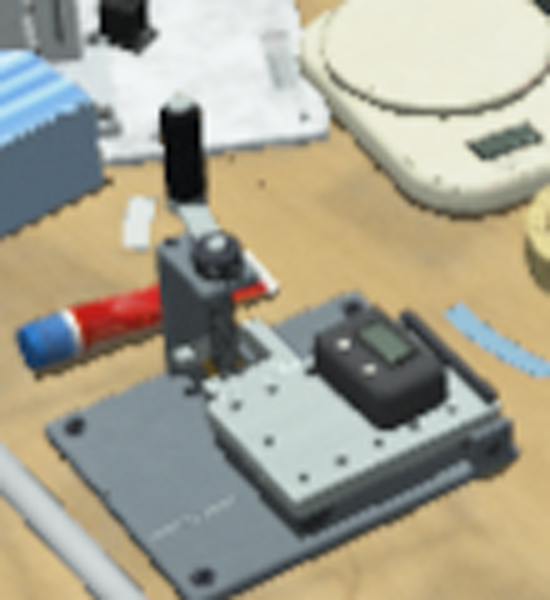

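View pics/top1.png

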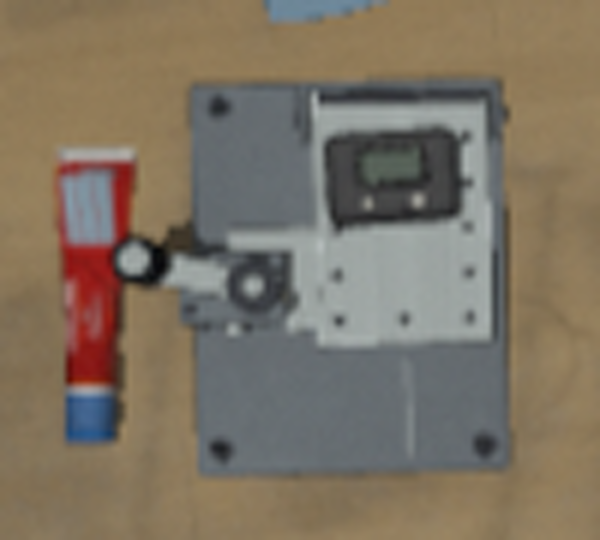

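```bash
python3 - <<'E'
from h import *
from scipy.optimize import least_squares
C=[(70,105),(70,-50),(-125,-50),(-125,105)]
ut=np.array([(190,82),(502,78),(510,468),(200,474)])/6+[190,170]
us=np.array([(358,293),(518,440),(205,603),(48,430)])/5+[195,140]
for u,c in zip(ut,C): print(c,atz("top",u,10).round(1))
for u,c in zip(us,C): print(c,atz("side",u,10).round(1))
def W(p,pts):
    c,s=np.cos(p[2]),np.sin(p[2]); pts=np.asarray(pts,float)
    return np.c_[p[0]+c*pts[:,0]-s*pts[:,1],p[1]+s*pts[:,0]+c*pts[:,1],pts[:,2]]
P=[(a,b,10) for a,b in C]
f=lambda p:np.r_[(proj("top",W(p,P))-ut).ravel(),(proj("side",W(p,P[0:1]+P[2:]))-us[[0,2,3]]).ravel()]
r=least_squares(f,[500,80,0]); print(r.x,r.fun.round(1))
p=r.x
for f2,n in((lambda p:(proj("top",W(p,P))-ut).ravel(),'top'),(lambda p:(proj("side",W(p,P[0:1]+P[2:]))-us[[0,2,3]]).ravel(),'side')):
    print(n,least_squares(f2,p).x)
print('axis',W(p,[(-35,68,135.5)]),proj("top",W(p,[(-35,68,100)])),proj("side",W(p,[(-35,68,100)])))
# sleeve
print('sleeve cap top',atz("top",(190+138/6,170+260/6),166))
print('sleeve side', atz("side",(195+181/5,140+101/5),166), tri({"top":(190+138/6,170+260/6),"side":(195+181/5,140+101/5)}))
show("side","pics/side2.png",(255,265,125,100),6)
show("top","pics/top2.png",(305,190,105,65),7)
E
```

```text
(70, 105) [667.9 169.8  10. ]
(70, -50) [668.6  14.9  10. ]
(-125, -50) [475.2  12.7  10. ]
(-125, 105) [473.7 165.6  10. ]
(70, 105) [666.8 165.5  10. ]
(70, -50) [672.4  21.2  10. ]
(-125, -50) [481.7  10.7  10. ]
(-125, 105) [474.9 161.   10. ]
[6.01235960e+02 6.25963595e+01 2.18786744e-02] [ 0.2 -0.4  0.3 -1.2  1.  -0.7  0.3 -0.1 -0.1 -1.  -1.4  0.9 -1.  -0.7]
top [5.99207400e+02 6.36303233e+01 1.28650712e-02]
side [6.03302394e+02 6.16916447e+01 3.27746108e-02]
axis [[564.75670532 129.81439259 135.5       ]] [[233.19487284 216.998294  ]] [[239.07880942 193.14130418]]
sleeve cap top [572.4869435  179.03711802 166.        ]
sleeve side [575.58707344 180.47753374 166.        ] [573.32207933 178.32837391 168.11484406]
```

View pics/side2.png

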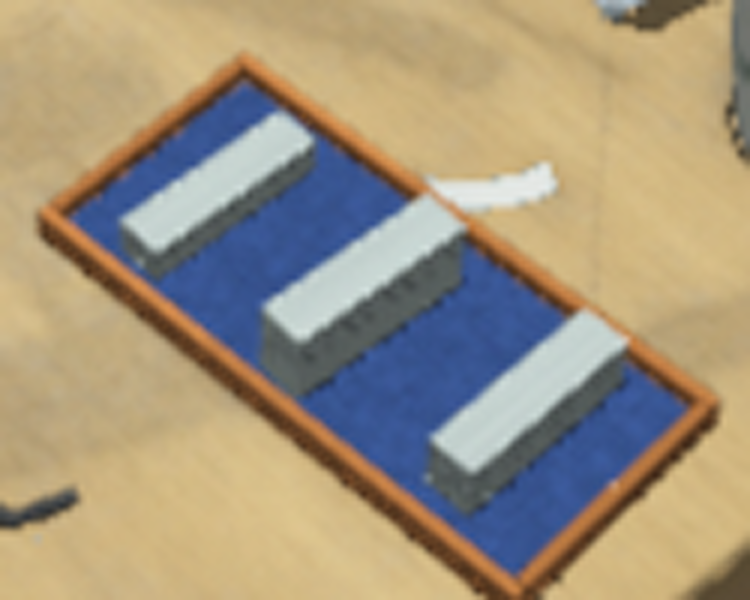

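View pics/top2.png

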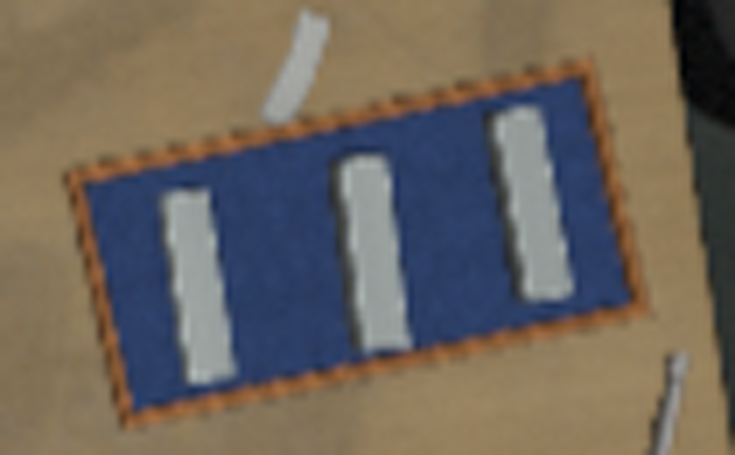

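```bash
cat >> h.py <<'E'
from scipy.spatial.transform import Rotation as Rn
def Rt(): return Rn.from_quat(arm.read_state()['ee_rot'])
def shift(target,R=None,pos=None):
    "tool-axis shift in cm"
    s=arm.read_state(); R=R or Rn.from_quat(s['ee_rot']); 
    return (R.inv().apply(np.array(target,float)-(s['position'] if pos is None else pos))/10).round(2)
E
python3 - <<'E'
from h import *
print(Rt().as_matrix().round(3))
P=np.array([179.2,598.7,250.3])
print(shift([179,598,480]),shift([572,179,480]))
# stacks
for u,z,l in(((379.9,219.1),31.9,15),((357.6,226.5),40.2,20),((332.7,231),23.4,10)): print(l,atz("top",u,z).round(1))
u15=np.array([(492,112),(540,105),(573,295),(522,300)])/7+[305,190]
q=np.array([atz("top",u,31.9) for u in u15]); print(q.round(1))
s15=np.array([(588,308),(630,343),(470,472),(430,438)])/6+[255,265]
q2=np.array([atz("side",u,31.9) for u in s15]); print(q2.round(1)); print(q.mean(0),q2.mean(0))
for Q in(q,q2):
    a=(Q[0]+Q[1]-Q[2]-Q[3]); b=(Q[0]+Q[3]-Q[1]-Q[2]);print(np.degrees(np.arctan2(a[1],a[0])),np.linalg.norm(a)/2,np.linalg.norm(b)/2)
E
```

```text
[[-0.958  0.    -0.287]
 [ 0.287 -0.    -0.958]
 [-0.    -1.     0.   ]]
[-1.000e-02 -2.297e+01  8.000e-02] [-49.67 -22.97  28.95]
15 [ 557.4 -296.    31.9]
20 [ 536.1 -228.5   40.2]
10 [ 523.8 -157.6   23.4]
[[ 596.  -283.1   31.9]
 [ 598.8 -303.4   31.9]
 [ 518.9 -315.7   31.9]
 [ 517.  -294.2   31.9]]
[[ 598.2 -282.9   31.9]
 [ 600.8 -302.5   31.9]
 [ 522.1 -313.4   31.9]
 [ 519.1 -295.4   31.9]]
[ 557.67445705 -299.11948502   31.9       ] [ 560.06942243 -298.56793759   31.9       ]
8.345733588952855 80.31369707262232 21.014582650630704
8.404281688587721 79.75947467448688 19.058817862641778
```

```bash
python3 -m inch '[[1,0,-4,0,0,0,0],[1,0,-8,0,0,0,0],[1,0,-12,0,0,0,0],[1,0,-16,0,0,0,0],[1,0,-20,0,0,0,0],[1,0,-23,0,0,0,0],[1,0,-24,0,0,0,0],[1,0,-24,0,0,0,0]]'
```

```text
clock: 1.87
position: [179.5, 599.1, 494.4]
ee_rot: [0.103, 0.702, -0.697, -0.102]
contact_force: [0.2, -0.0, -0.3]
gripper_width: 85.2
```

```bash
python3 -m inch '[[1,-3,0,1.75,0,-1,0],[1,-6.2,0,3.6,0,-2,0],[1,-9.4,0,5.5,0,-4,0],[1,-12.6,0,7.3,0,-5,0],[1,-15.8,0,9.2,0,-6,0],[1,-19,0,11,0,-8,0],[1,-22.2,0,12.9,0,-9,0],[1,-25.4,0,14.8,0,-10,0],[1,-28.6,0,16.6,0,-11,0],[1,-31.8,0,18.5,0,-12,0],[1,-35,0,20.4,0,-13,0],[1,-38.2,0,22.2,0,-14,0],[1,-41.4,0,24.1,0,-15,0],[1,-44.6,0,26,0,-16,0],[1,-47.5,0,27.7,0,-17,0],[1,-49.7,0,28.9,0,-17.7,0],[1,-49.7,0,28.9,0,-17.7,0]]'; python3 - <<'E'
from h import *
print(Rt().as_matrix().round(3)); print(arm.read_state()['joints'].round(2)); print(shift([572.7,179.2,135]))
im=arm.get_image("side"); cv2.imwrite("pics/s3.png",im[:,:,::-1])
E
```

```text
clock: 3.28
position: [574.7, 176.4, 487.2]
ee_rot: [0.006, -0.706, 0.708, -0.003]
contact_force: [-0.5, -0.1, -1.1]
gripper_width: 85.3
[[-1.    -0.004  0.013]
 [-0.013 -0.003 -1.   ]
 [ 0.004 -1.     0.003]]
[ 0.57  0.29  0.45  0.   -1.73  1.02]
[ 0.05 35.22 -0.38]
```

View pics/s3.png

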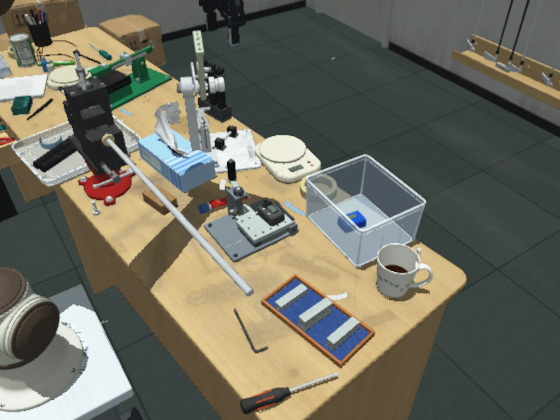

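```bash
python3 -m inch '[[1,0,4,0,0,0,0],[1,0,8,-0.1,0,0,0],[1,0,12,-0.2,0,0,0],[1,0,16,-0.3,0,0,0],[1,0,20,-0.3,0,0,0],[1,0,24,-0.3,0,0,0],[1,0,27,-0.3,0,0,0],[1,0,28,-0.3,0,0,0],[1,0,28,-0.3,0,0,0]]'; python3 - <<'E'
from h import *
print(Rt().as_matrix().round(3)); print(shift([572.7,179.2,136]))
show("side","pics/s4.png",(170,80,140,120),5)
show("top","pics/t4.png",(180,160,100,90),6)
for n in("side","top"): print(proj(n,arm.read_state()['position']),det("sleeve",n)[:1])
E
```

```text
clock: 4.08
position: [570.2, 182.3, 207.0]
ee_rot: [0.009, -0.706, 0.708, -0.004]
contact_force: [0.4, -0.4, -0.1]
gripper_width: 85.1
[[-1.    -0.006  0.019]
 [-0.019 -0.004 -1.   ]
 [ 0.006 -1.     0.003]]
[-0.29  7.1   0.29]
[[228.53734205 144.5078452 ]] [(0.74, [246.5, 339.9, 19.6, 12.1], (np.float64(256.5), np.float64(346.9)), 65, ((255.67568969726562, 346.4459533691406), (19.703271865844727, 8.681917190551758), 27.89727020263672), array([[False, False, False, ..., False, False, False],
       [False, False, False, ..., False, False, False],
       [False, False, False, ..., False, False, False],
       ...,
       [False, False, False, ..., False, False, False],
       [False, False, False, ..., False, False, False],
       [False, False, False, ..., False, False, False]], shape=(420, 560)))]
[[209.36134981 212.1433184 ]] [(0.27, [202.1, 227.4, 7.0, 18.9], (np.float64(205.0), np.float64(235.6)), 122, ((205.0, 235.5), (15.0, 8.0), 90.0), array([[False, False, False, ..., False, False, False],
       [False, False, False, ..., False, False, False],
       [False, False, False, ..., False, False, False],
       ...,
       [False, False, False, ..., False, False, False],
       [False, False, False, ..., False, False, False],
       [False, False, False, ..., False, False, False]], shape=(420, 560)))]
```

View pics/s4.png

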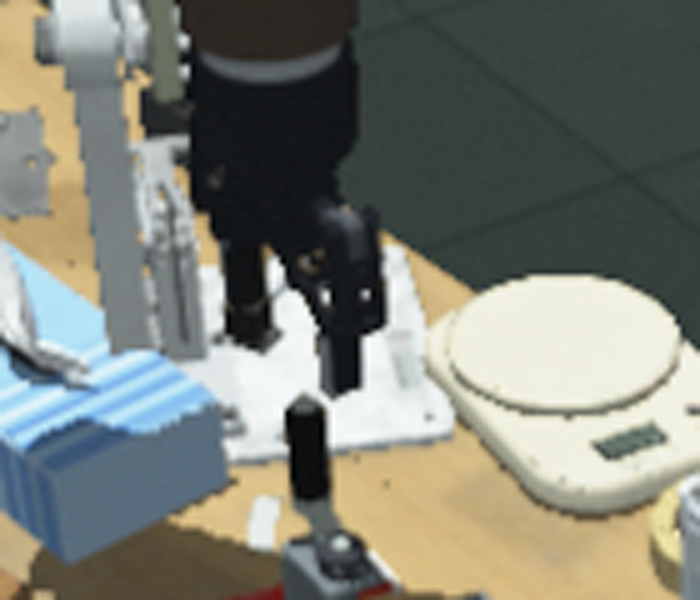

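View pics/t4.png

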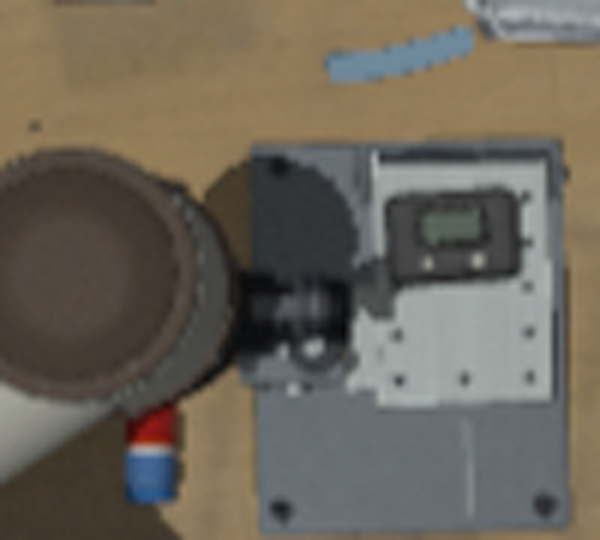

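```bash
python3 -m inch '[[1,-0.2,2,0.2,0,0,0],[1,-0.3,4,0.3,0,0,0],[1,-0.3,6,0.3,0,0,0],[1,-0.3,7.1,0.3,0,0,0],[1,-0.3,7.1,0.3,0,0,0],[1,-0.3,7.1,0.3,0,0,0]]'; python3 - <<'E'
from h import *
print(shift([572.7,179.2,136]))
show("side","pics/s5.png",(170,80,140,120),5)
E
```

```text
clock: 4.78
position: [576.2, 179.7, 140.5]
ee_rot: [-0.006, 0.707, -0.707, 0.007]
contact_force: [-0.7, 0.5, 0.2]
gripper_width: 85.8
[0.35 0.44 0.05]
```

View pics/s5.png

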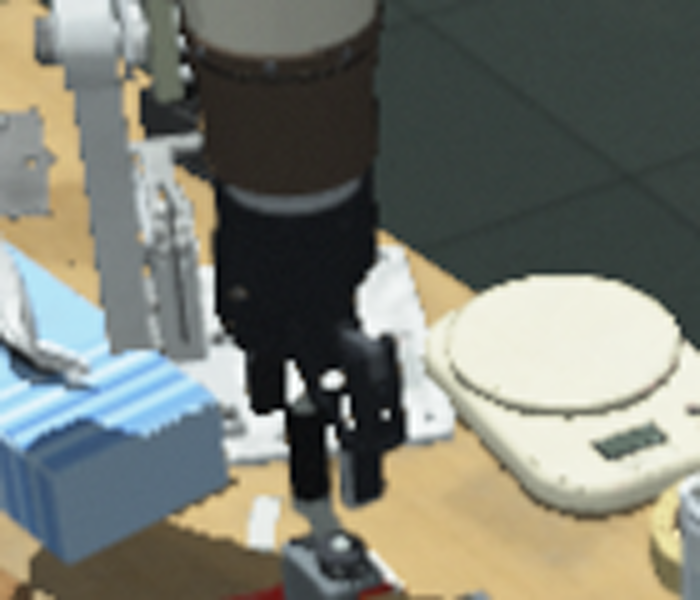

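```bash
python3 -m inch '[[1,0.15,0.4,0,0,0,0],[0.6,0.2,0.4,0,0,0,0],[0.4,0.2,0.4,0,0,0,0],[0.25,0.2,0.4,0,0,0,0],[0,0.2,0.4,0,0,0,0],[0,0.2,0.4,0,0,0,0],[0,0.2,0.4,0,0,0,0],[0,0.2,0.4,0,0,0,0],[0,0.2,0.4,0,0,0,0]]'; python3 - <<'E'
from h import *
s=arm.read_state();print(s['position'],s['contact_force'])
show("side","pics/s6.png",(170,80,140,120),5)
s=arm.read_state();print(s['position'],s['contact_force'],s['gripper_width'])
E
```

```text
clock: 5.58
position: [576.0, 183.1, 136.7]
ee_rot: [-0.004, 0.709, -0.705, 0.01]
contact_force: [2.2, 9.8, -0.3]
gripper_width: 20.8
[575.99976439 183.08057914 136.68152685] [ 2.19116594  9.77571881 -0.33297013]
[576.00357937 183.09898536 136.6908886 ] [2.56469607 9.38983383 0.24107475] 20.525538927017077
```

View pics/s6.png

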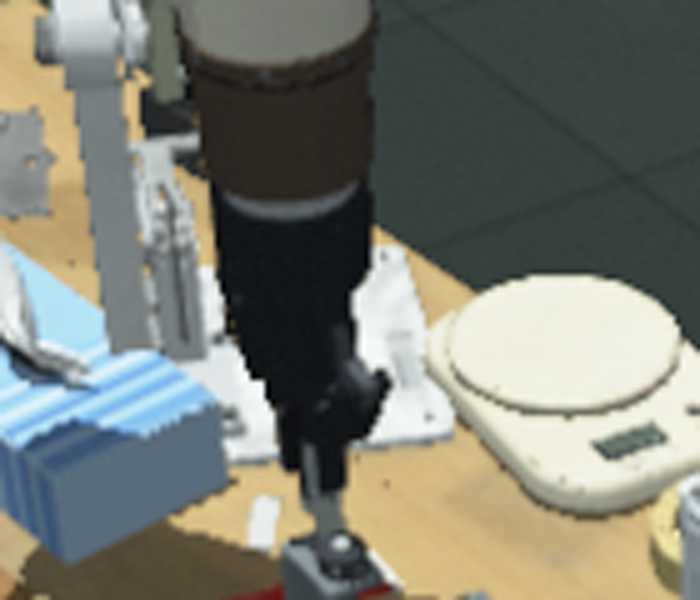

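```bash
cat >> h.py <<'E'
def circ(C,cmd,ph0,phis,yaw=181.0,r=50):
    a=np.radians(yaw); R=np.array([[np.cos(a),np.sin(a)],[np.sin(a),-np.cos(a)]]) # cols tool x, tool z
    out=[]
    for p in phis:
        P=np.array(C)+r*np.array([np.cos(np.radians(p)),np.sin(np.radians(p))])
        t=R.T@(P-np.array(cmd))/10; out.append((p,t.round(2).tolist()))
    return out
E
python3 - <<'E'
from h import *
a=np.radians(181);print(np.cos(a),np.sin(a))
for o in circ((568.2,133.6),(573.2,179.3),81,[81-15*k for k in range(0,13)]): print(o)
E
```

```text
-0.9998476951563913 -0.017452406437283637
(81, [-0.29, 0.36])
(66, [-1.53, -0.03])
(51, [-2.63, -0.73])
(36, [-3.52, -1.69])
(21, [-4.12, -2.85])
(6, [-4.4, -4.12])
(-9, [-4.34, -5.43])
(-24, [-3.95, -6.67])
(-39, [-3.25, -7.77])
(-54, [-2.29, -8.66])
(-69, [-1.13, -9.26])
(-84, [0.14, -9.54])
(-99, [1.45, -9.48])
```

```bash
sed -i 's/\[\[np.cos(a),np.sin(a)\],\[np.sin(a),-np.cos(a)\]\]/[[np.cos(a),-np.sin(a)],[np.sin(a),np.cos(a)]]/' h.py
python3 - <<'E'
from h import *
for o in circ((568.2,133.6),(573.2,179.3),81,[81-15*k for k in range(0,13)]): print(o)
E
```

```text
(81, [-0.29, -0.36])
(66, [-1.53, 0.03])
(51, [-2.63, 0.73])
(36, [-3.52, 1.69])
(21, [-4.12, 2.85])
(6, [-4.4, 4.12])
(-9, [-4.34, 5.43])
(-24, [-3.95, 6.67])
(-39, [-3.25, 7.77])
(-54, [-2.29, 8.66])
(-69, [-1.13, 9.26])
(-84, [0.14, 9.54])
(-99, [1.45, 9.48])
```

Go a quarter turn first (to −9°) and check.

```bash
python3 -m inch '[[0,-0.29,0,-0.36,0,0,0],[0,-0.92,0,-0.2,0,0,0],[0,-1.53,0,0.03,0,0,0],[0,-2.1,0,0.33,0,0,0],[0,-2.63,0,0.73,0,0,0],[0,-3.52,0,1.69,0,0,0],[0,-4.12,0,2.85,0,0,0],[0,-4.4,0,4.12,0,0,0],[0,-4.34,0,5.43,0,0,0],[0,-4.34,0,5.43,0,0,0],[0,-4.34,0,5.43,0,0,0]]'; python3 - <<'E'
from h import *
s=arm.read_state();print(s['position'],s['contact_force'],s['gripper_width'])
show("side","pics/s7.png",(170,80,140,120),5)
E
```

```text
clock: 6.55
position: [610.7, 124.1, 136.1]
ee_rot: [0.011, -0.706, 0.708, -0.0]
contact_force: [-20.8, 3.3, 16.0]
gripper_width: 20.8
[610.66203977 124.09885504 136.08656034] [-20.84824729   3.25511408  16.0038143 ] 20.80727373436605
```

View pics/s7.png

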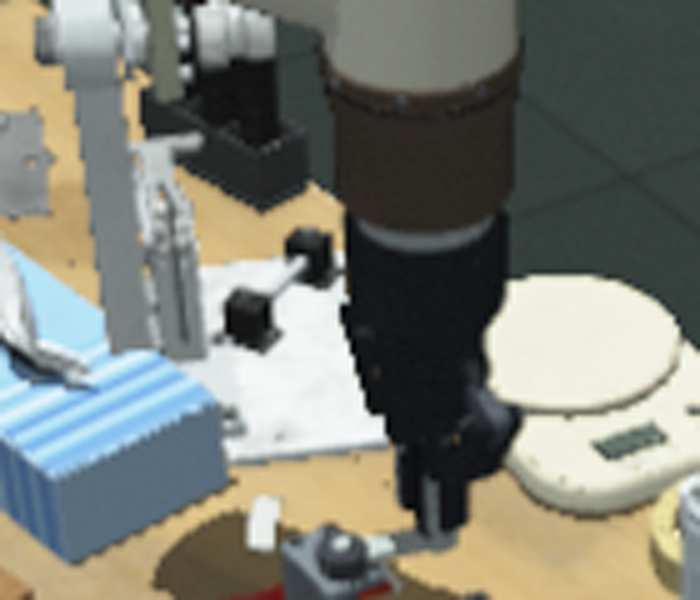

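```bash
python3 - <<'E'
from h import *
s=arm.read_state();print(s['position'],s['contact_force'],s['gripper_width'])
for o in circ((562.5,134),(617.5,125.8),0,[-12-15*k for k in range(0,13)]): print(o)
E
```

```text
[610.73732503 124.34127167 136.10006941] [-20.48797628   2.11074379  16.87017838] 20.894711161688605
(-12, [0.61, 0.21])
(-27, [1.07, 1.43])
(-42, [1.83, 2.49])
(-57, [2.84, 3.32])
(-72, [4.02, 3.87])
(-87, [5.31, 4.08])
(-102, [6.61, 3.96])
(-117, [7.83, 3.5])
(-132, [8.89, 2.74])
(-147, [9.73, 1.73])
(-162, [10.27, 0.55])
(-177, [10.48, -0.74])
(-192, [10.36, -2.04])
```

```bash
python3 -m inch '[[0,0.4,-0.1,0.2,0,0,0],[0,0.61,-0.2,0.3,0,0,0],[0,1.07,-0.2,1.43,0,0,0],[0,1.83,-0.2,2.49,0,0,0],[0,2.84,-0.2,3.32,0,0,0],[0,4.02,-0.2,3.87,0,0,0],[0,5.31,-0.2,4.08,0,0,0],[0,5.31,-0.2,4.08,0,0,0]]'; python3 - <<'E'
from h import *
s=arm.read_state();print(s['position'],s['contact_force'],s['gripper_width'])
show("side","pics/s8.png",(170,110,140,120),5)
E
```

```text
clock: 7.27
position: [563.9, 85.5, 136.6]
ee_rot: [-0.006, 0.708, -0.706, 0.006]
contact_force: [-3.0, 8.3, -3.1]
gripper_width: 20.5
[563.87108186  85.49803705 136.59965776] [-2.97769519  8.27535146 -3.13457614] 20.47390092015823
```

View pics/s8.png

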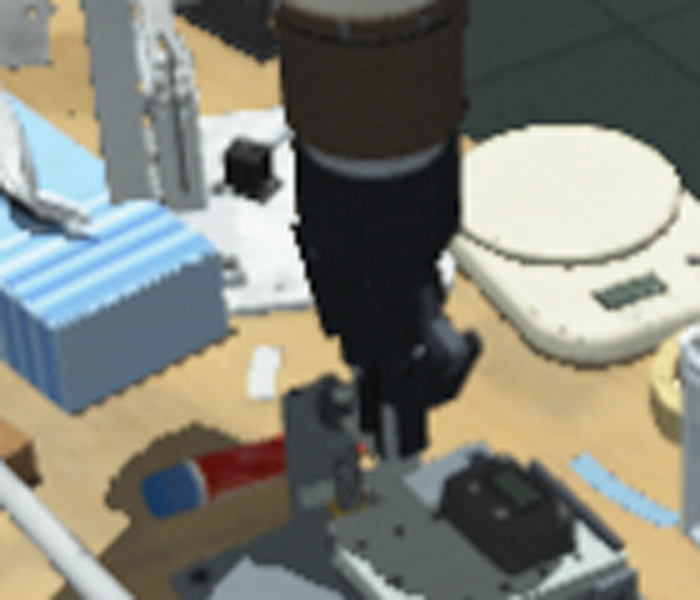

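```bash
python3 - <<'E'
from h import *
for o in circ((561.9,135.2),(565.1,84.1),0,[-87-15*k for k in range(0,20)]): print(o)
E
```

```text
(-87, [0.06, -0.12])
(-102, [1.36, -0.24])
(-117, [2.58, -0.7])
(-132, [3.64, -1.46])
(-147, [4.47, -2.47])
(-162, [5.01, -3.65])
(-177, [5.23, -4.94])
(-192, [5.1, -6.24])
(-207, [4.65, -7.46])
(-222, [3.89, -8.52])
(-237, [2.88, -9.36])
(-252, [1.69, -9.9])
(-267, [0.41, -10.11])
(-282, [-0.89, -9.99])
(-297, [-2.12, -9.53])
(-312, [-3.18, -8.77])
(-327, [-4.01, -7.76])
(-342, [-4.55, -6.58])
(-357, [-4.77, -5.29])
(-372, [-4.64, -3.99])
```

```bash
python3 -m inch '[[0,1.36,0,-0.24,0,0,0],[0,2.58,0,-0.7,0,0,0],[0,3.64,0,-1.46,0,0,0],[0,4.47,0,-2.47,0,0,0],[0,5.01,0,-3.65,0,0,0],[0,5.23,0,-4.94,0,0,0],[0,5.1,0,-6.24,0,0,0],[0,4.65,0,-7.46,0,0,0],[0,3.89,0,-8.52,0,0,0],[0,2.88,0,-9.36,0,0,0],[0,1.69,0,-9.9,0,0,0],[0,0.41,0,-10.11,0,0,0],[0,0.41,0,-10.11,0,0,0]]'; python3 - <<'E'
from h import *
s=arm.read_state();print(s['position'],s['contact_force'],s['gripper_width'])
show("side","pics/s9.png",(170,130,140,120),5)
E
```

```text
clock: 8.4
position: [561.4, 185.9, 136.7]
ee_rot: [0.007, -0.707, 0.708, -0.006]
contact_force: [2.9, -4.2, -4.0]
gripper_width: 20.3
[561.39337304 185.86136745 136.69655696] [ 2.94455251 -4.18296857 -4.00438011] 20.336561621553855
```

View pics/s9.png

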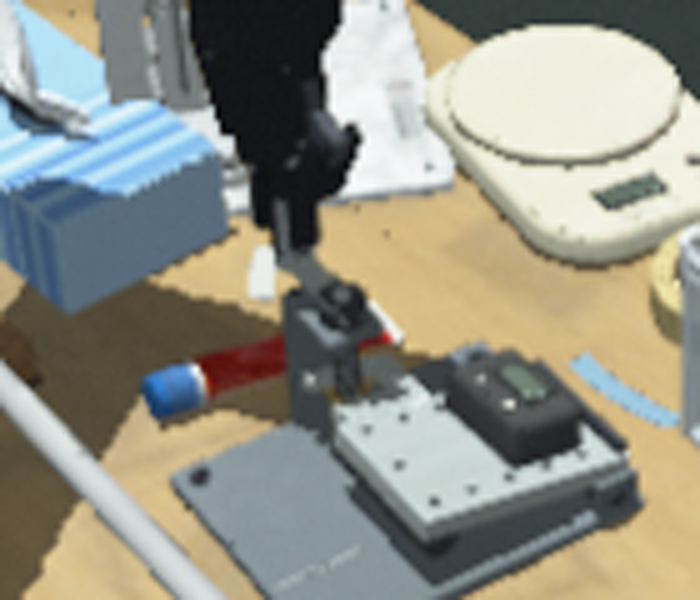

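```bash
cat >> h.py <<'E'
TP=(601.2,62.6,0.0219)
def Wt(pts,p=TP):
    c,s=np.cos(p[2]),np.sin(p[2]); pts=np.atleast_2d(np.asarray(pts,float))
    return np.c_[p[0]+c*pts[:,0]-s*pts[:,1],p[1]+s*pts[:,0]+c*pts[:,1],pts[:,2]]
def plate(th,x,y,dz=18):
    # plate-frame: x=-112 from hinge for front end, dz above axis
    c,s=np.cos(th),np.sin(th); return (50+x*c+dz*s, y, 20-x*s+dz*c)
E
python3 - <<'E'
from h import *
for d in (0,5,8,10,15,18,20):
    t=np.radians(d); print(d,proj("side",Wt([plate(t,-112,43),plate(t,-112,-43)])).round(1).tolist(),proj("top",Wt([plate(t,-112,43),plate(t,-112,-43)])).round(1).tolist())
E
```

```text
0 [[236.4, 221.2], [254.8, 241.0]] [[243.5, 226.8], [273.0, 225.9]]
5 [[236.8, 218.1], [255.4, 237.8]] [[243.3, 226.1], [273.0, 225.1]]
8 [[237.3, 216.1], [255.8, 235.8]] [[243.2, 225.5], [273.0, 224.5]]
10 [[237.6, 214.8], [256.2, 234.5]] [[243.1, 225.0], [273.0, 224.1]]
15 [[238.6, 211.5], [257.4, 231.1]] [[242.9, 223.7], [273.0, 222.7]]
18 [[239.4, 209.5], [258.2, 229.0]] [[242.8, 222.7], [273.0, 221.8]]
20 [[240.0, 208.2], [258.8, 227.7]] [[242.7, 222.0], [273.0, 221.1]]
```

```bash
python3 - <<'E'
from h import *
for o in circ((561.9,135.4),(559.3,185.1),0,[-267-15*k for k in range(0,25)]): print(o)
E
```

```text
(-267, [0.0, -0.02])
(-282, [-1.3, 0.1])
(-297, [-2.52, 0.56])
(-312, [-3.58, 1.32])
(-327, [-4.41, 2.32])
(-342, [-4.95, 3.51])
(-357, [-5.17, 4.8])
(-372, [-5.05, 6.1])
(-387, [-4.59, 7.32])
(-402, [-3.83, 8.38])
(-417, [-2.82, 9.21])
(-432, [-1.64, 9.76])
(-447, [-0.35, 9.97])
(-462, [0.95, 9.85])
(-477, [2.17, 9.39])
(-492, [3.24, 8.63])
(-507, [4.07, 7.62])
(-522, [4.61, 6.44])
(-537, [4.82, 5.15])
(-552, [4.7, 3.85])
(-567, [4.24, 2.63])
(-582, [3.48, 1.56])
(-597, [2.48, 0.73])
(-612, [1.29, 0.19])
(-627, [0.0, -0.02])
```

```bash
python3 -m inch '[[0,-1.3,0,0.1,0,0,0],[0,-2.52,0,0.56,0,0,0],[0,-3.58,0,1.32,0,0,0],[0,-4.41,0,2.32,0,0,0],[0,-4.95,0,3.51,0,0,0],[0,-5.17,0,4.8,0,0,0],[0,-5.05,0,6.1,0,0,0],[0,-4.59,0,7.32,0,0,0],[0,-3.83,0,8.38,0,0,0],[0,-2.82,0,9.21,0,0,0],[0,-1.64,0,9.76,0,0,0],[0,-0.35,0,9.97,0,0,0],[0,0.95,0,9.85,0,0,0],[0,2.17,0,9.39,0,0,0],[0,3.24,0,8.63,0,0,0],[0,4.07,0,7.62,0,0,0],[0,4.61,0,6.44,0,0,0],[0,4.82,0,5.15,0,0,0],[0,4.82,0,5.15,0,0,0]]'; python3 - <<'E'
from h import *
s=arm.read_state();print(s['position'],s['contact_force'],s['gripper_width'])
show("side","pics/s10.png",(190,150,120,110),6)
E
```

```text
clock: 10.03
position: [511.4, 134.2, 136.8]
ee_rot: [-0.007, 0.707, -0.707, 0.006]
contact_force: [-2.9, 1.1, -6.6]
gripper_width: 20.5
[511.38390803 134.24279119 136.80655262] [-2.88421811  1.09268099 -6.56381854] 20.537652309926138
```

View pics/s10.png

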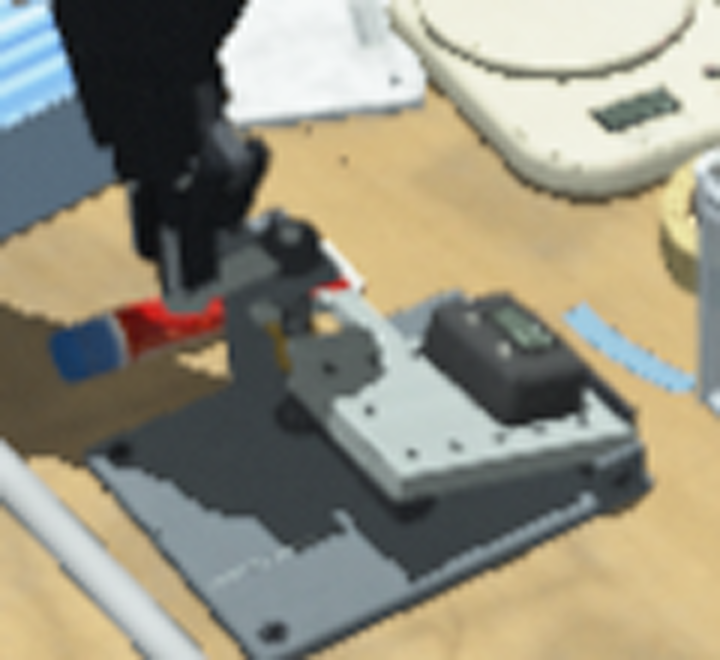

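```bash
python3 - <<'E'
from h import *
for o in circ((561.7,135.5),(511.97,132.8),0,[-537-15*k for k in range(0,9)]): print(o)
E
```

```text
(-537, [0.02, -0.01])
(-552, [-0.11, -1.31])
(-567, [-0.56, -2.53])
(-582, [-1.32, -3.59])
(-597, [-2.33, -4.42])
(-612, [-3.52, -4.96])
(-627, [-4.8, -5.18])
(-642, [-6.1, -5.06])
(-657, [-7.32, -4.6])
```

```bash
python3 -m inch '[[0,-0.11,0,-1.31,0,0,0],[0,-0.56,0,-2.53,0,0,0],[0,-1.32,0,-3.59,0,0,0],[0,-2.33,0,-4.42,0,0,0],[0,-3.52,0,-4.96,0,0,0],[0,-4.8,0,-5.18,0,0,0],[0,-6.1,0,-5.06,0,0,0],[0,-7.32,0,-4.6,0,0,0],[0,-7.32,0,-4.6,0,0,0],[0,-7.32,0,-4.6,0,0,0]]'; python3 - <<'E'
from h import *
s=arm.read_state();print(s['position'],s['contact_force'],s['gripper_width'])
show("side","pics/s11.png",(190,150,120,110),6)
E
```

```text
clock: 10.92
position: [585.5, 179.5, 136.8]
ee_rot: [0.006, -0.707, 0.707, -0.006]
contact_force: [0.4, -3.8, -8.0]
gripper_width: 20.9
[585.4983421  179.51857498 136.79056936] [ 0.38831169 -3.76620233 -8.03981136] 20.948029488513665
```

View pics/s11.png

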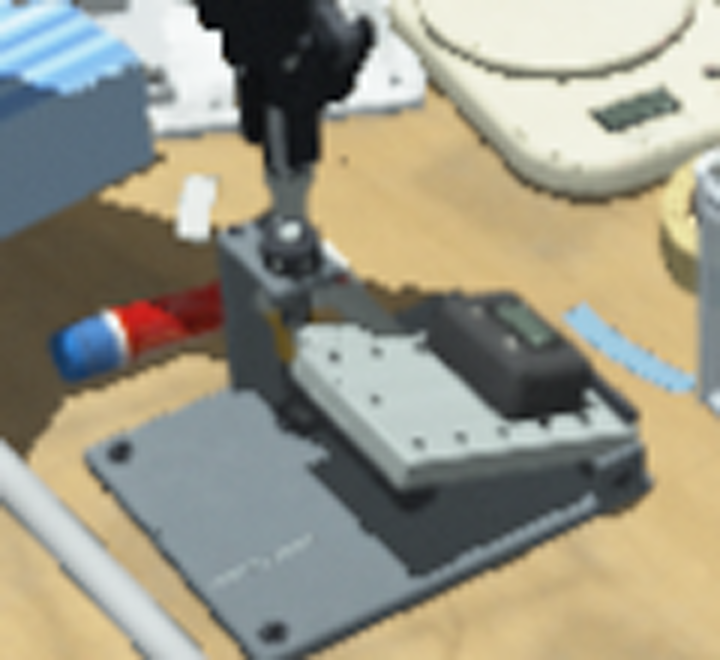

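```bash
python3 -m inch '[[0.7,0,0,0,0,0,0],[0.7,0,0,0,0,0,0],[0.7,0,0,0,0,0,0],[0.7,0,0,0,0,0,0],[0.7,0,-3,0,0,0,0],[0.7,0,-6,0,0,0,0],[0.7,0,-10,0,0,0,0],[0.7,0,-14,0,0,0,0],[0.7,0,-15,2,0,0,0],[0.7,0,-15,5,0,0,0]]'; python3 - <<'E'
from h import *
s=arm.read_state();print(s['position'],s['contact_force'],s['gripper_width'])
show("side","pics/s12.png",(170,100,140,120),5)
E
```

```text
clock: 11.8
position: [587.8, 132.5, 293.6]
ee_rot: [-0.004, 0.709, -0.705, 0.012]
contact_force: [1.4, 0.0, -0.1]
gripper_width: 59.5
[587.78018789 132.51961895 293.59904827] [ 1.41876698  0.00588451 -0.06536248] 59.53770727259785
```

View pics/s12.png

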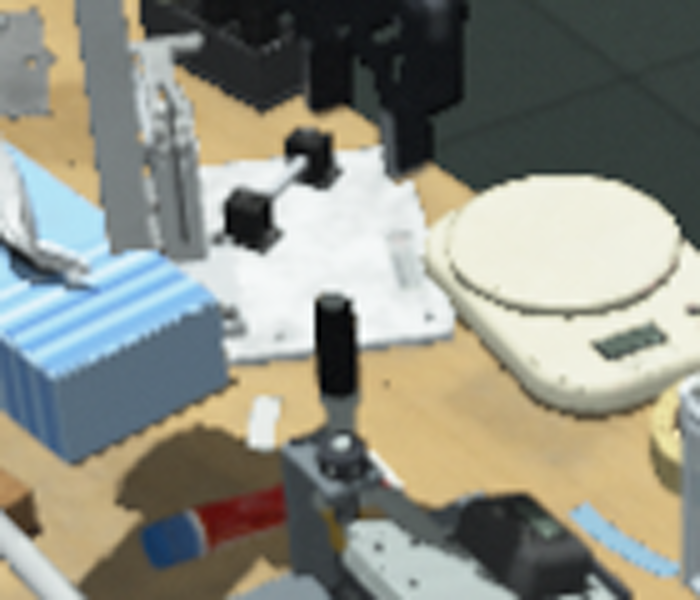

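```bash
python3 -m inch '[[0.5,0.6,0,4,0,-1,0],[0.5,1.2,0,8,0,-2,0],[0.5,1.8,0,12,0,-3,0],[0.5,2.4,0,16,0,-4,0],[0.5,3,0,20,0,-5,0],[0.5,3.6,0,24,0,-6,0],[0.5,4.2,2,28,0,-7,0],[0.5,4.8,4,31.5,0,-7.35,0],[0.5,5.3,6.5,35,0,-7.35,0],[0.5,5.8,9,38,0,-7.35,0],[0.5,6.2,12,41,0,-7.35,0],[0.5,6.4,15,43,0,-7.35,0],[0.5,6.4,16.7,43.2,0,-7.35,0],[0.5,6.4,16.7,43.2,0,-7.35,0],[0.5,6.4,16.7,43.2,0,-7.35,0]]'; python3 - <<'E'
from h import *
s=arm.read_state();print(s['position'],s['gripper_width'],Rt().as_matrix().round(3).tolist(),s['joints'].round(2))
show("side","pics/s13.png",(240,220,140,120),5)
show("top","pics/t13.png",(305,180,105,90),7)
s=arm.read_state();print(s['position'])
E
```

```text
clock: 13.1
position: [529.5, -303.1, 120.2]
ee_rot: [0.052, -0.705, 0.705, -0.051]
contact_force: [0.2, 0.2, 1.0]
gripper_width: 42.8
[ 529.48048369 -303.08021591  120.16869116] 42.80889266941943 [[-0.989, -0.001, 0.146], [-0.146, -0.0, -0.989], [0.001, -1.0, 0.0]] [-0.25  0.48 -0.2   0.   -0.9   1.97]
[ 530.98982511 -302.72945498  122.48174938]
```

View pics/s13.png

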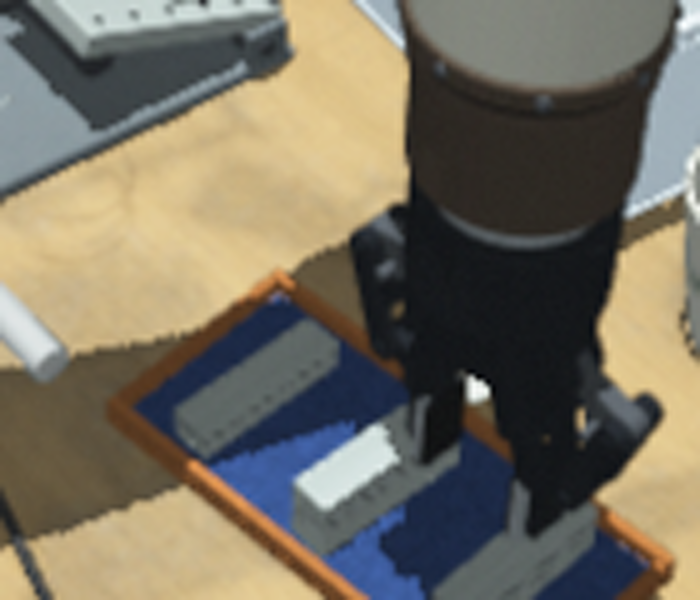

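View pics/t13.png

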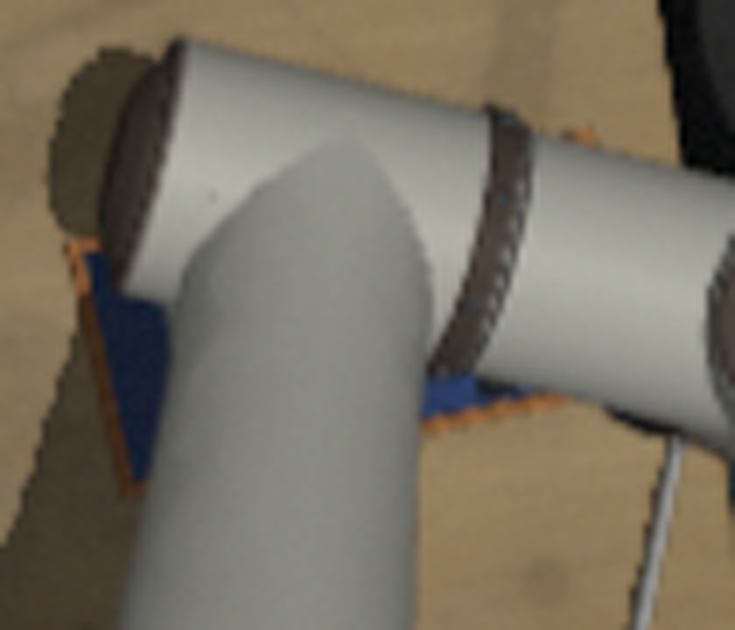

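```bash
python3 - <<'E'
from h import *
for z in(100,105,110): print(z,proj("side",[[530.5,-303,z],[530.5-3,-303+21,z],[530.5+3,-303-21,z]]).round(1).tolist())
show("side","pics/s14.png",(305,285,70,60),11)
s=arm.read_state();print(s['position'])
E
```

```text
100 [[335.8, 317.4], [328.0, 310.8], [343.9, 324.2]]
105 [[336.0, 315.8], [328.2, 309.2], [344.1, 322.6]]
110 [[336.2, 314.2], [328.3, 307.6], [344.3, 321.0]]
[ 531.04921239 -302.58746495  122.76752303]
```

View pics/s14.png

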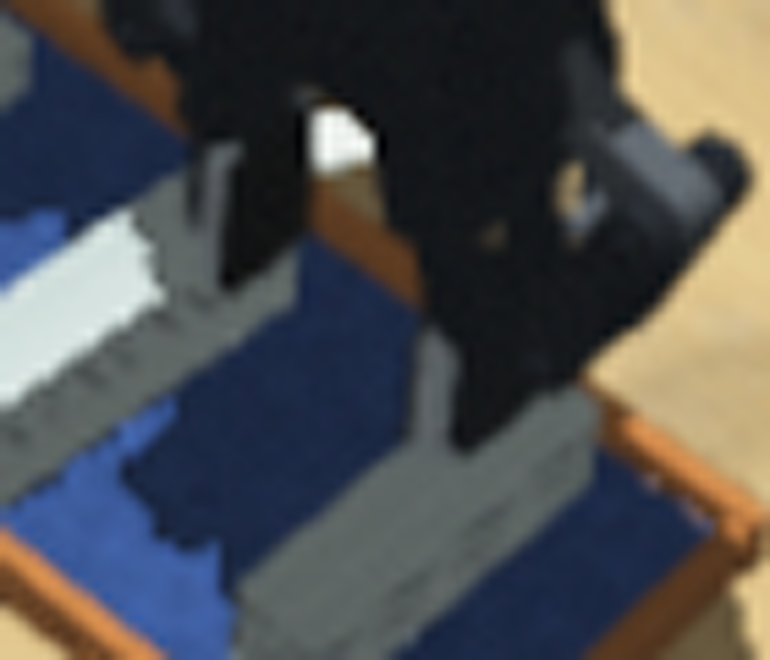

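```bash
python3 - <<'E'
from h import *
R=Rt(); P=arm.read_state()['position']
for z in(12,15,19):
  for w in(20,21.5): print(z,w,proj("side",[P+R.apply([11,z,-w]),P+R.apply([11,z,w])]).round(1).tolist())
E
```

```text
12 20 [[324.9, 310.6], [340.1, 323.2]]
12 21.5 [[324.4, 310.1], [340.7, 323.7]]
15 20 [[324.8, 311.6], [340.0, 324.2]]
15 21.5 [[324.3, 311.1], [340.5, 324.7]]
19 20 [[324.7, 312.8], [339.8, 325.5]]
19 21.5 [[324.2, 312.4], [340.4, 325.9]]
```

```bash
python3 -m inch '[[0.5,0,3,-0.2,0,0,0],[0.5,0,5.5,-0.3,0,0,0],[0.5,0,7.5,-0.3,0,0,0],[0.5,0,8.7,-0.3,0,0,0],[0.5,0,9.1,-0.3,0,0,0],[0.5,0,9.1,-0.3,0,0,0],[0.5,0,9.1,-0.3,0,0,0]]'; python3 - <<'E'
from h import *
show("side","pics/s15.png",(285,275,100,80),8)
s=arm.read_state();print(s['position'])
E
```

```text
clock: 13.83
position: [530.2, -300.2, 30.8]
ee_rot: [0.051, -0.705, 0.706, -0.053]
contact_force: [0.8, -0.3, 0.2]
gripper_width: 42.7
[ 530.25868995 -300.26375788   31.04459726]
```

View pics/s15.png

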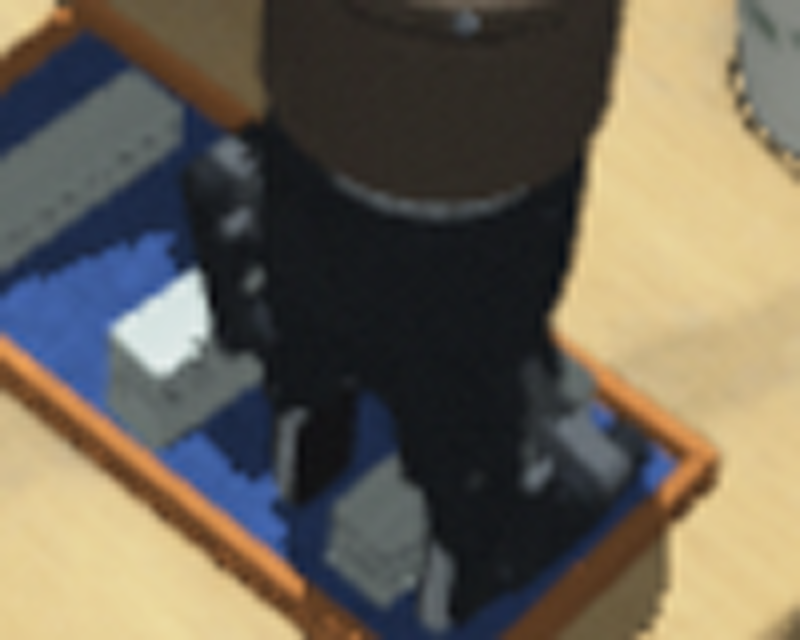

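```bash
python3 -m inch '[[0.35,0,0,0.15,0,0,0],[0.25,0,0,0.15,0,0,0],[0.1,0,0,0.15,0,0,0],[0,0,0,0.15,0,0,0],[0,0,0,0.15,0,0,0],[0,0,0,0.15,0,0,0],[0,0,0,0.15,0,0,0]]'; python3 - <<'E'
from h import *
s=arm.read_state();print(s['position'],s['contact_force'],s['gripper_width'])
E
```

```text
clock: 14.47
position: [529.9, -301.8, 30.8]
ee_rot: [0.051, -0.705, 0.706, -0.053]
contact_force: [-0.3, 1.1, 6.5]
gripper_width: 18.5
[ 529.92310079 -301.77435595   30.78601392] [-0.27648826  1.08210591  6.50269753] 18.54583710539826
```

```bash
python3 -m inch '[[0,0,-1,0,0,0,0],[0,0,-3,0,0,0,0],[0,0,-6,0,0,0,0],[0,0,-10,0,0,0,0],[0,0,-13,0,0,0,0],[0,0,-14,0,0,0,0],[0,0,-14,0,0,0,0]]'; python3 - <<'E'
from h import *
s=arm.read_state();print(s['position'],s['contact_force'],s['gripper_width'])
show("side","pics/s16.png",(285,220,100,130),5)
E
```

```text
clock: 15.05
position: [530.2, -301.9, 172.4]
ee_rot: [0.05, -0.705, 0.706, -0.054]
contact_force: [0.7, 0.0, -3.6]
gripper_width: 18.6
[ 530.21894313 -301.8571206   172.38135922] [ 0.67718063  0.03783918 -3.56969325] 18.60377348387881
```

View pics/s16.png

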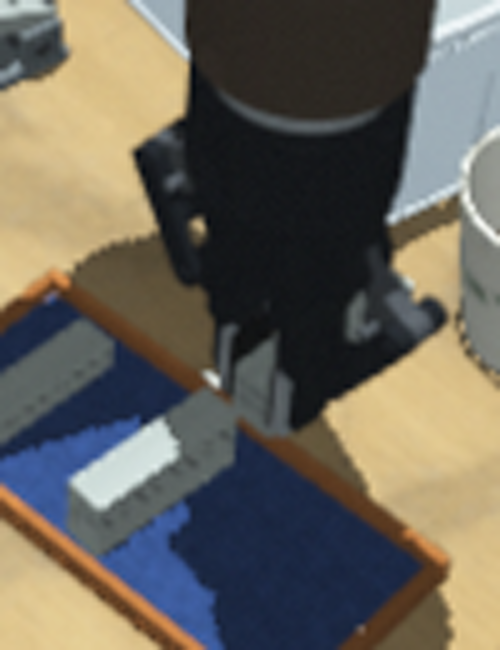

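```bash
python3 -m inch '[[0,0.1,0,-2,0,0,0],[0,0.2,0,-5,0,1,0],[0,0.3,0,-8.5,0,2,0],[0,0.4,0,-12,0,3,0],[0,0.5,0,-15.5,0,4,0],[0,0.6,0,-19,0,5,0],[0,0.6,0,-22.5,0,6,0],[0,0.7,0,-26,0,7.1,0],[0,0.8,0,-29.5,0,7.1,0],[0,0.9,0,-33,0,7.1,0],[0,1,0,-35.5,0,7.1,0],[0,1,0,-37.1,0,7.1,0],[0,1,0,-37.1,0,7.1,0],[0,1,0,-37.1,0,7.1,0]]'; python3 - <<'E'
from h import *
s=arm.read_state();print(s['position'],s['contact_force'],s['gripper_width'],s['joints'].round(2),Rt().as_matrix().round(3).tolist())
show("side","pics/s17.png",(0,40,400,300),2)
show("side","pics/s17b.png",(170,130,140,120),5)
E
```

```text
clock: 16.27
position: [463.3, 64.1, 166.9]
ee_rot: [0.01, -0.706, 0.708, -0.007]
contact_force: [-0.5, -0.1, -3.5]
gripper_width: 18.7
[463.31889384  64.13721577 166.92437151] [-0.49061131 -0.05516365 -3.45451886] 18.71824153476367 [ 0.49  0.21 -0.48 -0.   -0.89  1.11] [[-1.0, -0.005, 0.024], [-0.024, -0.002, -1.0], [0.005, -1.0, 0.002]]
```

View pics/s17.png

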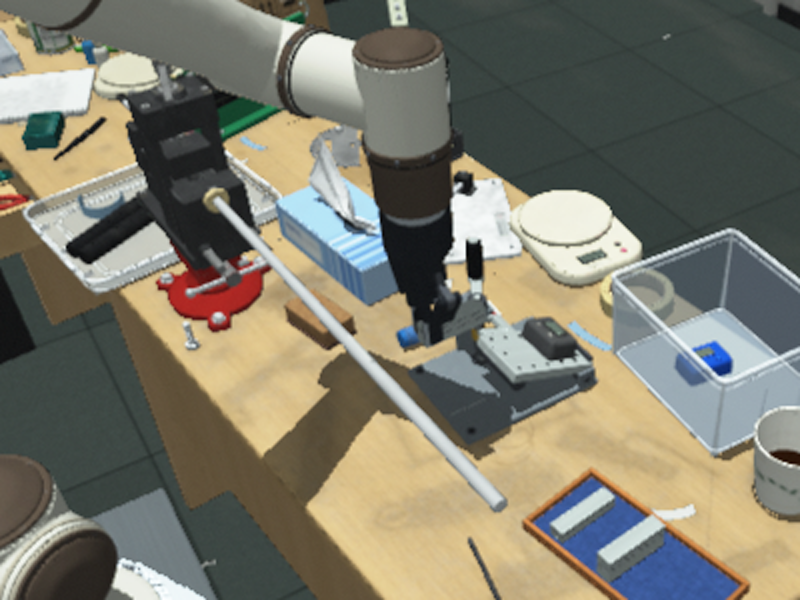

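View pics/s17b.png

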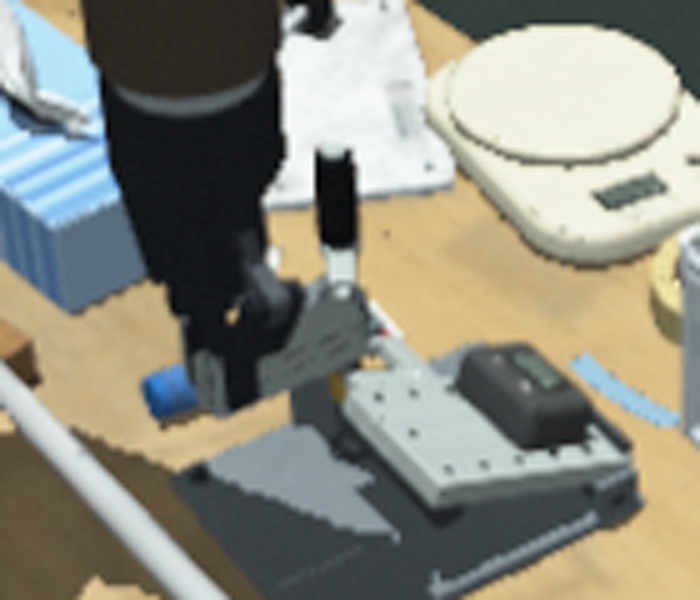

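```bash
python3 - <<'E'
from h import *
P=np.array([463.3,64.1,166.9])
pts=[P+[-12,-10,-23],P+[68,-8.5,-23],P+[68,-8.5,2.9],P+[-12,-10,2.9],P+[68,11,2.9]]
print(((proj("side",pts)-[170,130])*5).round(0).tolist())
E
```

```text
[[207.0, 417.0], [358.0, 352.0], [355.0, 309.0], [201.0, 374.0], [334.0, 287.0]]
```

```bash
python3 -m inch '[[0,0,2,0,0,0,0],[0,0,5,0,0,0,0],[0,0,8,0,0,0,0],[0,0,11,0,0,0,0],[0,0,12.6,0,0,0,0],[0,0,13.2,0,0,0,0],[0,0,13.2,0,0,0,0],[0,0,13.2,0,0,0,0]]'; python3 - <<'E'
from h import *
s=arm.read_state();print(s['position'],s['contact_force'],s['gripper_width'],s['joints'].round(2),Rt().as_matrix().round(3).tolist())
show("side","pics/s18.png",(180,150,130,110),6)
E
```

```text
clock: 17.03
position: [465.7, 63.5, 37.4]
ee_rot: [0.007, -0.707, 0.707, -0.008]
contact_force: [0.3, 0.6, -3.1]
gripper_width: 18.6
[465.65603571  63.48551988  37.36357943] [ 0.32978673  0.55453438 -3.05869631] 18.591678990945358 [ 0.48  0.41 -0.62  0.   -0.54  1.11] [[-1.0, 0.0, 0.021], [-0.021, -0.0, -1.0], [-0.0, -1.0, 0.0]]
```

View pics/s18.png

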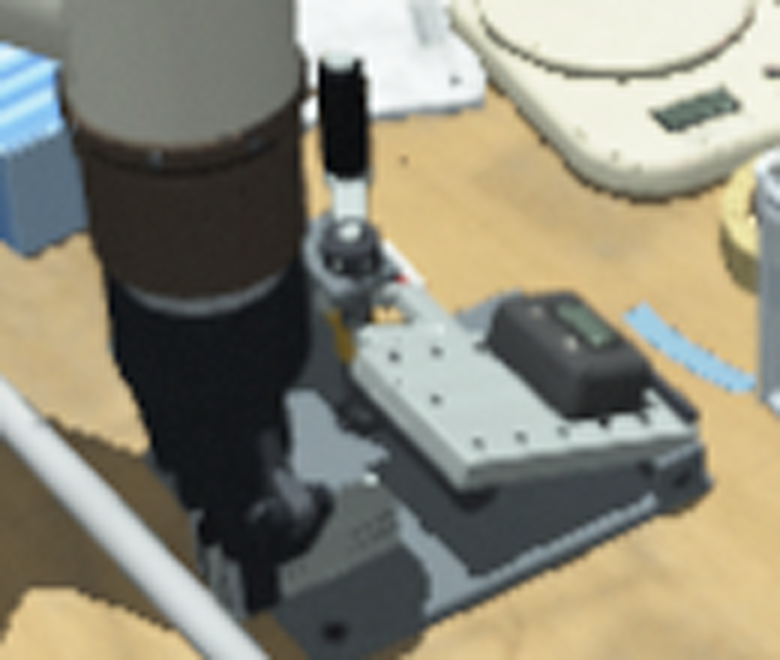

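```bash
python3 -m inch '[[0,0,0.1,0,0,0,0],[0,-0.3,0.15,0,0,0,0],[0,-1,0.15,0,0,0,0],[0,-1.7,0.15,0,0,0,0],[0,-2.4,0.15,0,0,0,0],[0,-3.1,0.15,0,0,0,0],[0,-3.8,0.15,0,0,0,0],[0,-4.3,0.15,0,0,0,0],[0,-4.5,0.15,0,0,0,0],[0,-4.5,0.15,0,0,0,0]]'; python3 - <<'E'
from h import *
s=arm.read_state();print(s['position'],s['contact_force'],s['gripper_width'])
show("side","pics/s19.png",(180,150,130,110),6)
E
```

```text
clock: 17.92
position: [510.7, 65.1, 35.7]
ee_rot: [-0.008, 0.707, -0.707, 0.008]
contact_force: [0.4, -0.4, -3.5]
gripper_width: 18.7
[510.65801524  65.10451853  35.66138423] [ 0.44170663 -0.44851744 -3.49903435] 18.67654272828227
```

View pics/s19.png

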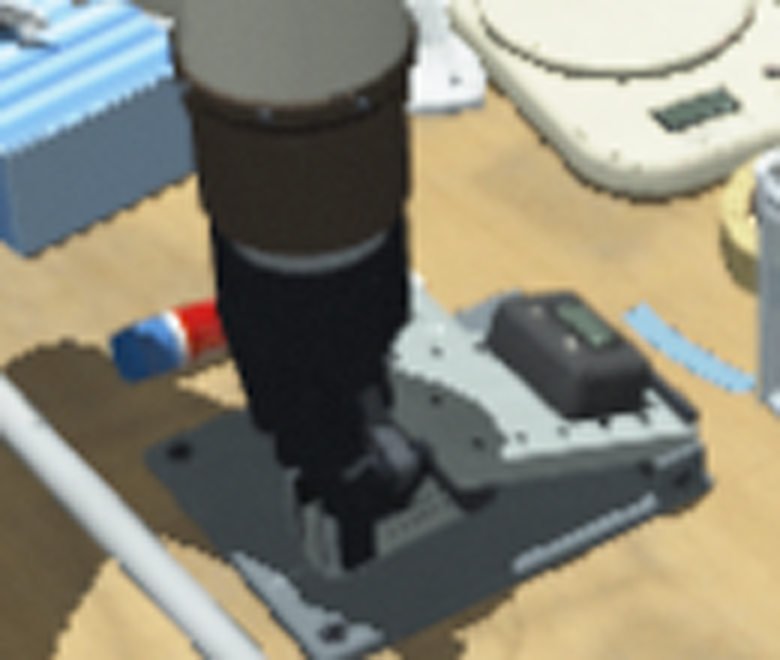

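```bash
python3 -m inch '[[0,0,0.1,0,0,0,0],[0,0,0.2,0,0,0,0],[0,0,0.2,0,0,0,0]]'; python3 - <<'E'
from h import *
s=arm.read_state();print(s['position'],s['contact_force'],s['gripper_width'])
E
```

```text
clock: 18.22
position: [509.8, 65.0, 34.7]
ee_rot: [0.008, -0.707, 0.707, -0.008]
contact_force: [-2.8, -1.2, 4.1]
gripper_width: 18.8
[509.75947725  64.9798039   34.73305708] [-2.78982934 -1.22541482  4.11346715] 18.812253666880267
```

```bash
python3 -m inch '[[0.2,0,0,0,0,0,0],[0.4,0,0,0,0,0,0],[0.5,0,0,0,0,0,0],[0.5,0,0,0,0,0,0],[0.5,0,-1,0,0,0,0],[0.5,0.2,-3,0,0,0,0],[0.5,0.4,-6,0,0,0,0],[0.5,0.6,-10,0,0,0,0],[0.5,1,-14,0,0,0,0],[0.5,1,-17,0,0,0,0],[0.7,1,-20,0,0,0,0],[0.7,1,-20,0,0,0,0]]'; python3 - <<'E'
from h import *
s=arm.read_state();print(s['position'],s['contact_force'],s['gripper_width'])
show("side","pics/s20.png",(180,150,130,110),6)
show("top","pics/t20.png",(190,170,100,90),6)
E
```

```text
clock: 19.22
position: [503.5, 65.7, 241.7]
ee_rot: [-0.003, 0.708, -0.706, 0.014]
contact_force: [0.5, 0.2, -0.4]
gripper_width: 59.9
[503.45257753  65.70697463 241.65486953] [ 0.4786084   0.24225792 -0.37992845] 59.861112638059936
```

View pics/s20.png

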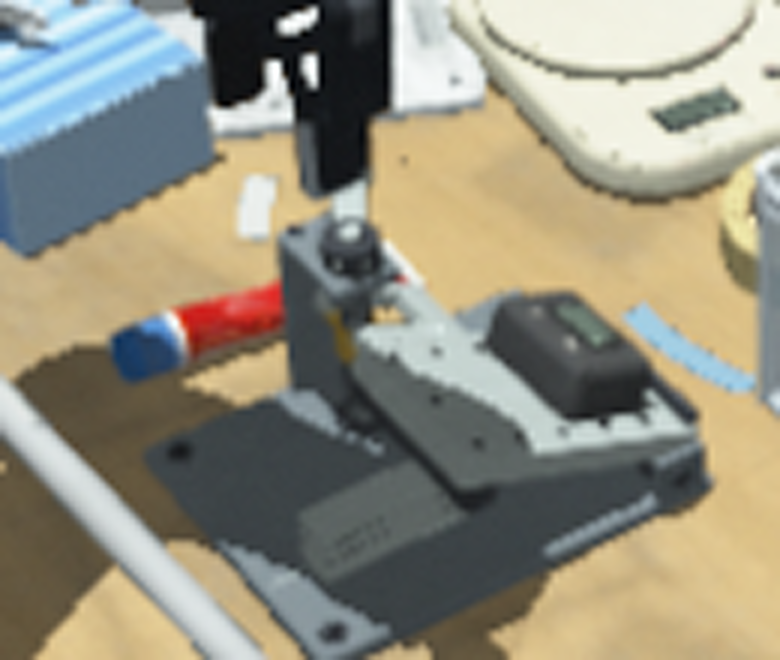

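View pics/t20.png

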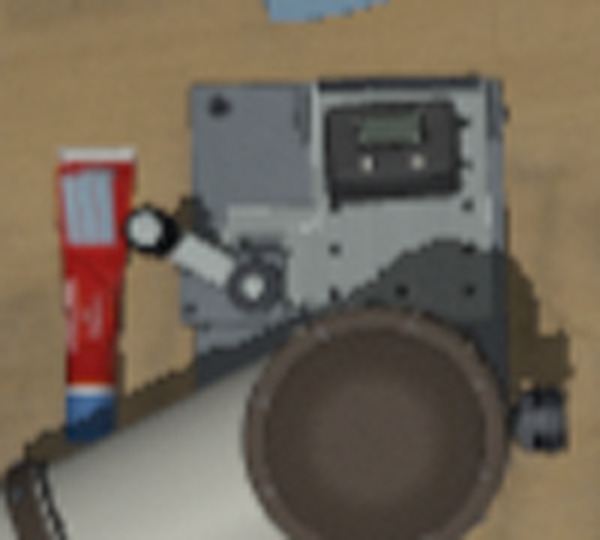

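```bash
python3 -m inch '[[0.9,-1.5,0,-2,0,0,0],[0.9,-4,0,-5,0,0,0],[0.9,-6.5,0,-8.3,0,0,0],[0.9,-8.3,0,-10.8,0,0,0],[0.9,-8.7,0,-11.35,0,0,0],[0.9,-8.7,0,-11.35,0,0,0],[0.9,-8.7,2,-11.35,0,0,0],[0.9,-8.7,4,-11.35,0,0,0]]'; python3 - <<'E'
from h import *
s=arm.read_state();print(s['position'],s['contact_force'],s['gripper_width'])
show("side","pics/s21.png",(180,120,130,130),5)
E
```

```text
clock: 19.98
position: [584.1, 179.6, 193.6]
ee_rot: [-0.008, 0.707, -0.707, 0.008]
contact_force: [-0.4, 0.1, -0.3]
gripper_width: 76.8
[584.05758836 179.62664965 193.59289969] [-0.4493693   0.11443562 -0.2563056 ] 76.77002010860048
```

View pics/s21.png

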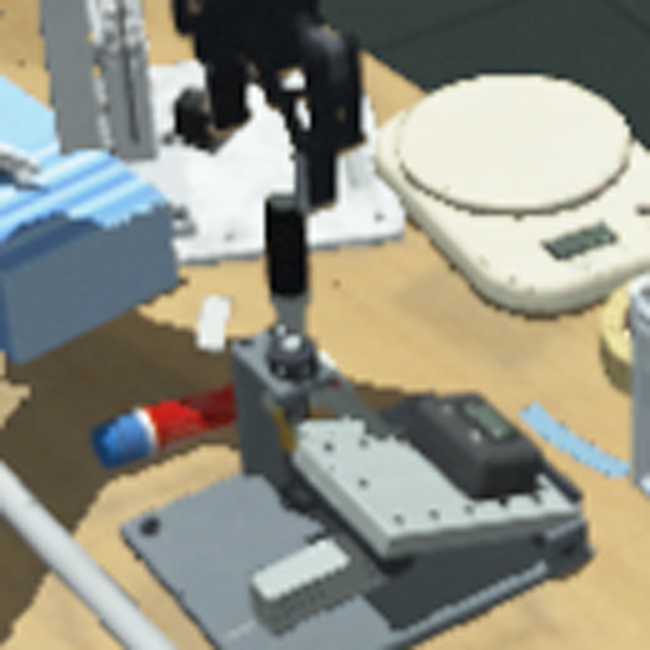

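```bash
python3 - <<'E'
from h import *
show("side","pics/s22.png",(215,215,70,50),11)
s=Wt([(-101.6,10,35.9),(-101.6,-10,35.9),(-101.6,-10,10),(-21.6,10,35.9)])
print(((proj("side",s)-[215,215])*11).round(0).tolist())
E
```

```text
[[160.0, 226.0], [206.0, 278.0], [213.0, 360.0], [462.0, 87.0]]
```

View pics/s22.png

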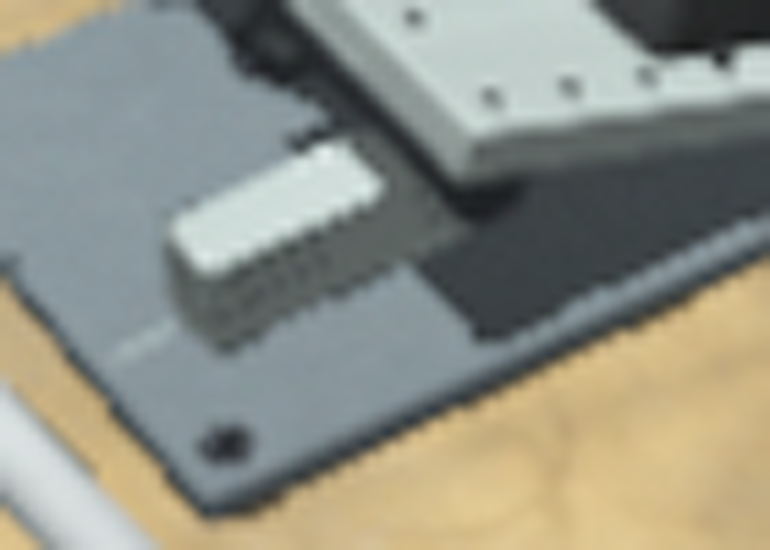

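```bash
python3 -m inch '[[0.9,0,2,0,0,0,0],[0.9,0,4,0,0,0,0],[0.9,0,5.5,0,0,0,0],[0.9,0,5.7,0,0,0,0],[0.6,0,5.7,0,0,0,0],[0.4,0,5.7,0,0,0,0],[0.2,0,5.7,0,0,0,0],[0,0,5.7,0,0,0,0],[0,0,5.7,0,0,0,0],[0,0,5.7,0,0,0,0],[0,0,5.7,0,0,0,0]]'; python3 - <<'E'
from h import *
s=arm.read_state();print(s['position'],s['contact_force'],s['gripper_width'])
show("side","pics/s23.png",(180,120,130,130),5)
for o in circ((561.8,135.5),(584.4,180.0),0,[-657+15*k for k in range(0,10)],yaw=181.25): print(o)
E
```

```text
clock: 21.0
position: [584.9, 180.1, 138.3]
ee_rot: [0.008, -0.707, 0.707, -0.009]
contact_force: [-1.9, -2.0, 4.9]
gripper_width: 20.7
[584.88499325 180.10769106 138.32294173] [-1.90369434 -2.04991412  4.93958046] 20.67916075676286
(-657, [-0.01, -0.0])
(-642, [1.21, -0.47])
(-627, [2.51, -0.6])
(-612, [3.8, -0.39])
(-597, [4.99, 0.15])
(-582, [6.0, 0.97])
(-567, [6.76, 2.03])
(-552, [7.22, 3.25])
(-537, [7.35, 4.55])
(-522, [7.14, 5.84])
```

View pics/s23.png

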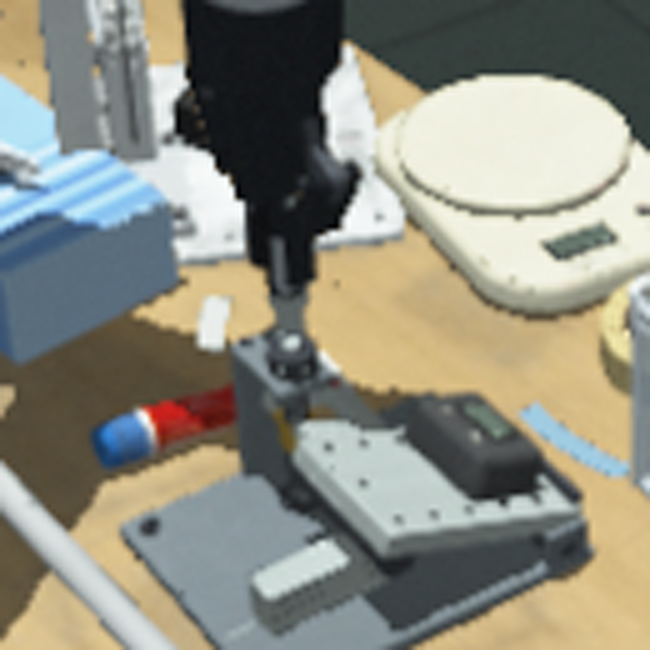

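Gripped on the sleeve again, stack under the roller. Wind back 120°.

```bash
python3 -m inch '[[0,0.6,0,-0.27,0,0,0],[0,1.21,0,-0.47,0,0,0],[0,2.51,0,-0.6,0,0,0],[0,3.8,0,-0.39,0,0,0],[0,4.99,0,0.15,0,0,0],[0,6,0,0.97,0,0,0],[0,6.76,0,2.03,0,0,0],[0,7.22,0,3.25,0,0,0],[0,7.35,0,4.55,0,0,0],[0,7.35,0,4.55,0,0,0],[0,7.35,0,4.55,0,0,0]]'; python3 - <<'E'
from h import *
s=arm.read_state();print(s['position'],s['contact_force'],s['gripper_width'])
show("side","pics/s24.png",(215,190,80,70),9)
for o in circ((561.8,135.5),(511.9,132.9),0,[-537+15*k for k in range(0,11)],yaw=181.25): print(o)
E
```

```text
clock: 21.97
position: [511.6, 132.1, 138.3]
ee_rot: [0.008, -0.707, 0.707, -0.008]
contact_force: [-4.3, -3.0, 10.7]
gripper_width: 20.2
[511.64605383 132.10642874 138.25218348] [-4.32178053 -3.0023813  10.66305883] 20.164761622448783
(-537, [0.0, 0.0])
(-522, [-0.21, 1.29])
(-507, [-0.74, 2.48])
(-492, [-1.57, 3.49])
(-477, [-2.63, 4.25])
(-462, [-3.85, 4.72])
(-447, [-5.15, 4.85])
(-432, [-6.44, 4.64])
(-417, [-7.63, 4.1])
(-402, [-8.64, 3.27])
(-387, [-9.4, 2.22])
```

View pics/s24.png

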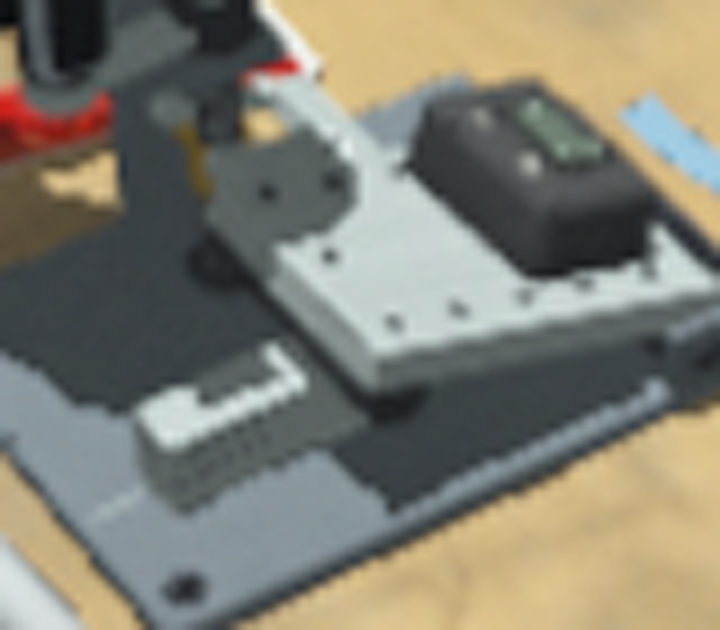

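```bash
python3 -m inch '[[0,-0.21,-0.1,1.29,0,0,0],[0,-0.74,-0.2,2.48,0,0,0],[0,-1.57,-0.2,3.49,0,0,0],[0,-1.57,-0.2,3.49,0,0,0]]'; python3 - <<'E'
from h import *
show("side","pics/s25.png",(215,190,80,70),9)
E
python3 -m inch '[[0,-0.5,0,0.45,0,0,0],[0,-1.06,0,0.76,0,0,0],[0,-2.28,0,1.23,0,0,0],[0,-3.58,0,1.36,0,0,0],[0,-3.58,0,1.36,0,0,0]]'; python3 - <<'E'
from h import *
s=arm.read_state();print(s['position'],s['contact_force'],s['gripper_width'])
show("side","pics/s26.png",(215,190,80,70),9)
a=[cv2.imread(f"pics/s{i}.png") for i in(24,25,26)]
d=[a[i][120:420,180:720] for i in range(3)]
cv2.imwrite("pics/cmp.png",cv2.resize(np.vstack(d),None,fx=.66,fy=.66))
print([float(np.abs(d[i].astype(float)[60:,200:]-d[i+1].astype(float)[60:,200:]).mean()) for i in(0,1)])
E
```

```text
clock: 22.35
position: [529.2, 97.6, 138.5]
ee_rot: [-0.007, 0.707, -0.707, 0.007]
contact_force: [2.7, -1.0, -0.7]
gripper_width: 20.5
clock: 22.82
position: [566.4, 86.1, 138.5]
ee_rot: [-0.008, 0.707, -0.707, 0.008]
contact_force: [2.9, 0.9, -1.6]
gripper_width: 20.6
[566.37902888  86.09342572 138.5133217 ] [ 2.91518703  0.87157001 -1.55405802] 20.584447716917172
[19.57483660130719, 16.32550245098039]
```

View pics/cmp.png

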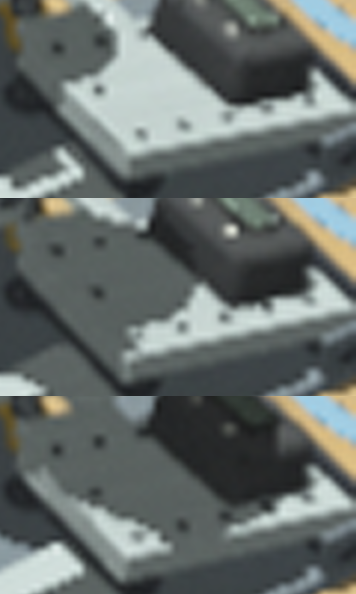

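```bash
python3 - <<'E'
from h import *
d=[]
for i in(24,25,26):
    a=cv2.imread(f"pics/s{i}.png"); c=a[270:430,300:480]; c=cv2.resize(c,None,fx=1.45,fy=1.45*2.5)
    for k in range(0,c.shape[0],58): cv2.line(c,(0,k),(261,k),(0,0,255),1)
    d.append(c)
cv2.imwrite("pics/cmp2.png",np.hstack(d))
E
```

```text
(no output)
```

View pics/cmp2.png

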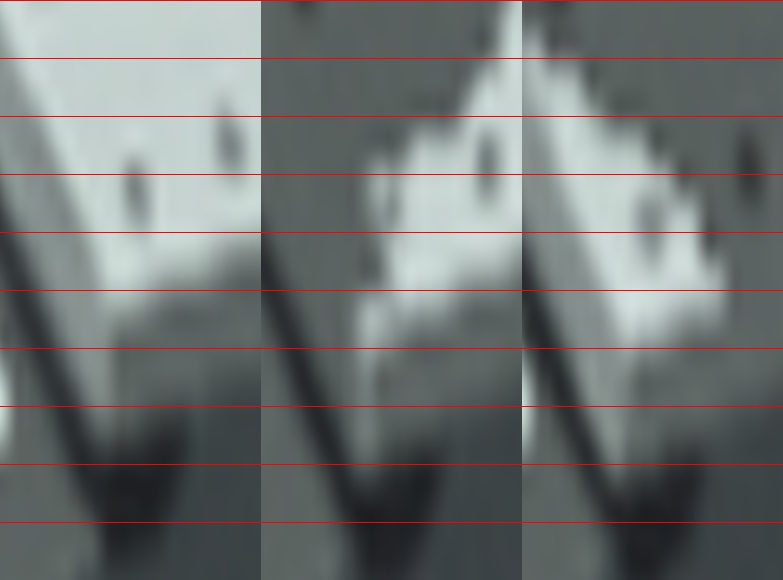

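```bash
python3 - <<'E'
from h import *
# bring all to common 9x crop of full-image region u 245..265, v 220..240
src={'s10':((190,150),6),'s24':((215,190),9),'s26':((215,190),9),'s11':((190,150),6),'s23':((180,120),5)}
d=[]
for k,((x,y),s) in src.items():
    a=cv2.imread(f"pics/{k}.png"); c=a[int((220-y)*s):int((240-y)*s),int((249-x)*s):int((265-x)*s)]
    c=cv2.resize(c,(150,560)); 
    for j in range(0,560,28): cv2.line(c,(0,j),(149,j),(0,0,255) if j%140 else (0,255,0),1)
    d.append(c)
cv2.imwrite("pics/cmp3.png",np.hstack(d))
E
```

```text
(no output)
```

View pics/cmp3.png

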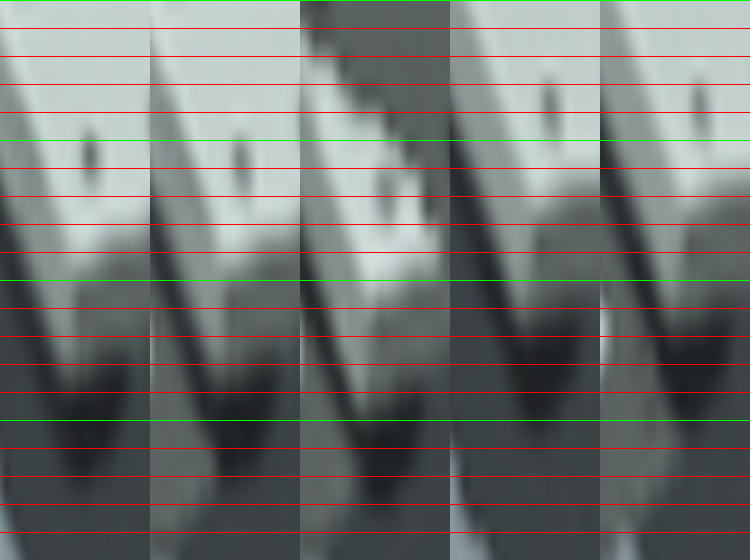

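```bash
python3 - <<'E'
from h import *
for o in circ((561.8,135.5),(564.4,85.6),0,[-447,-432,-417,-402,-387,-372,-357,-352],yaw=181.25): print(o)
E
```

```text
(-447, [-0.0, 0.0])
(-432, [-1.29, -0.21])
(-417, [-2.48, -0.74])
(-402, [-3.49, -1.57])
(-387, [-4.25, -2.63])
(-372, [-4.72, -3.85])
(-357, [-4.85, -5.15])
(-352, [-4.81, -5.58])
```

```bash
python3 -m inch '[[0,-0.6,0,-0.06,0,0,0],[0,-1.29,0,-0.21,0,0,0],[0,-2.48,0,-0.74,0,0,0],[0,-3.49,0,-1.57,0,0,0],[0,-4.25,0,-2.63,0,0,0],[0,-4.72,0,-3.85,0,0,0],[0,-4.85,0,-5.15,0,0,0],[0,-4.81,0,-5.58,0,0,0],[0,-4.81,0,-5.58,0,0,0],[0,-4.81,0,-5.58,0,0,0]]'; python3 - <<'E'
from h import *
s=arm.read_state();print(s['position'],s['contact_force'],s['gripper_width'])
show("side","pics/s27.png",(215,170,80,80),8)
E
```

```text
clock: 23.7
position: [610.9, 143.9, 138.5]
ee_rot: [-0.008, 0.708, -0.707, 0.008]
contact_force: [-3.9, 1.6, -1.0]
gripper_width: 20.2
[610.93889523 143.92804006 138.52595441] [-3.8544932   1.59146516 -0.97115928] 20.228055397783287
```

View pics/s27.png

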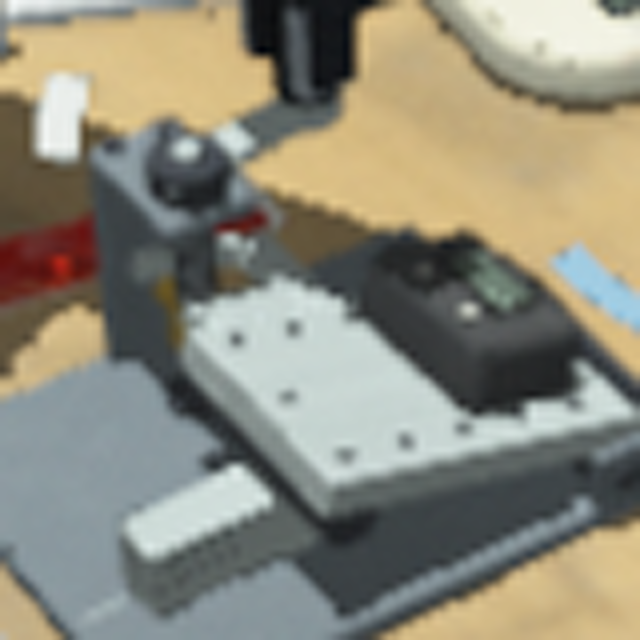

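```bash
python3 - <<'E'
from h import *
src={'side1':((195,140),5,(300,478)),'s9':((170,130),5,None),'s10':((190,150),6,None),'s24':((215,190),9,None),'s11':((190,150),6,None),'s23':((180,120),5,None),'s27':((215,170),8,(346,455))}
guess={'side1':(304,477),'s9':(433,500),'s10':(411,454),'s24':(393,321),'s11':(419,442),'s23':(398,518),'s27':(346,455)}
for k,((x,y),s,_) in src.items():
    g=cv2.cvtColor(cv2.imread(f"pics/{k}.png"),cv2.COLOR_BGR2GRAY).astype(float)
    u,v=guess[k]; r=int(1.3*s)
    for _ in range(4):
        w=g[int(v)-r:int(v)+r+1,int(u)-r:int(u)+r+1]; yy,xx=np.mgrid[int(v)-r:int(v)+r+1,int(u)-r:int(u)+r+1]
        m=np.clip(np.median(w)-20-w,0,None); 
        if m.sum()==0: print('none',k);break
        u,v=(m*xx).sum()/m.sum(),(m*yy).sum()/m.sum()
    print(k,round((u+.5)/s+x,2),round((v+.5)/s+y,2))
# model hole: solve plate x,y from flat view
from scipy.optimize import brentq
def hv(th,x,y): return proj("side",Wt(plate(th,x,y)))[0]
for d in(0,8,10,12,14,15,16,17,18,19,20): print(d,hv(np.radians(d),-103,-34).round(2))
E
```

```text
side1 255.69 235.56
s9 256.88 230.41
s10 258.61 225.61
s24 258.73 225.83
s11 259.72 223.83
s23 259.65 223.83
s27 258.24 226.9
0 [255.9  237.34]
8 [256.94 232.57]
10 [257.31 231.35]
12 [257.72 230.11]
14 [258.18 228.87]
15 [258.42 228.24]
16 [258.67 227.62]
17 [258.94 226.99]
18 [259.21 226.36]
19 [259.5  225.73]
20 [259.79 225.1 ]
```

```bash
python3 -m inch '[[0.3,0,0,0,0,0,0],[0.6,0,0,0,0,0,0],[0.7,0,0,0,0,0,0],[0.7,0,0,0,0,0,0],[0.7,0,-2,0,0,0,0],[0.7,0,-5,0,0,0,0],[0.7,0,-9,0,0,0,0],[0.7,0,-13,0,0,0,0],[0.7,0,-17,0,0,0,0],[0.7,0,-20,1,0,0,0],[0.7,0,-22,5,0,0,0],[0.7,0,-22,9,0,0,0],[0.7,0,-22,13,0,0,0],[0.7,0,-22,17,0,0,0],[0.7,0,-22,21,0,0,0],[0.7,0,-22,25,0,0,0],[0.7,0,-22,29,0,0,0],[0.7,0,-22,30,0,0,0],[0.7,0,-22,30,0,0,0]]'; python3 - <<'E'
from h import *
s=arm.read_state();print(s['position'],s['contact_force'],s['gripper_width'])
show("side","pics/s28.png",(195,140,110,120),5)
show("top","pics/t28.png",(190,170,100,90),6)
im=arm.get_image("side"); cv2.imwrite("pics/s28f.png",im[:,:,::-1])
E
```

```text
clock: 25.33
position: [618.1, -160.6, 358.6]
ee_rot: [0.006, -0.707, 0.707, -0.006]
contact_force: [-0.5, -1.0, 0.6]
gripper_width: 59.5
[ 618.07040687 -160.61764055  358.64357496] [-0.45673504 -1.00412955  0.59308281] 59.54973026120962
```

View pics/s28.png

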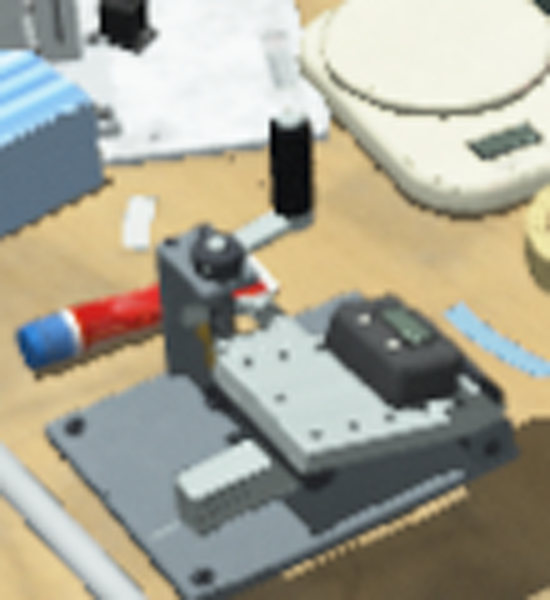

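View pics/t28.png

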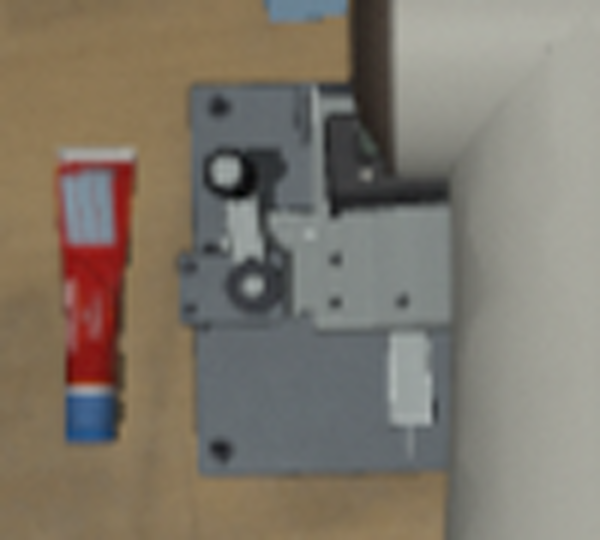

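View pics/s28f.png

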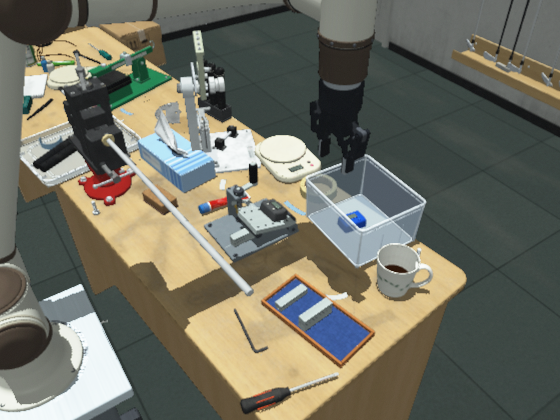

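```bash
python3 - <<'E'
from h import *
def tab(w): c,s=np.cos(TP[2]),np.sin(TP[2]); d=w[:2]-np.array(TP[:2]); return (c*d[0]+s*d[1],-s*d[0]+c*d[1])
for u in((391,423),(433,424)): print(np.round(tab(atz("top",(190+u[0]/6,170+u[1]/6),35.9)),1))
for u in((177,487),(197,511)): print(np.round(tab(atz("side",(195+u[0]/5,140+u[1]/5),35.9)),1))
print(arm.job_done(), arm.read_state()['clock'])
E
```

```text
[-102.9   10.3]
[-104.   -10.1]
[-103.2    3.2]
[-103.7  -16.7]
the job is handed in; nothing more can be done
the job is handed in; nothing more can be done
```

The sine table is set at 15° on the gauge stack and the job is handed in, at about 25 s on the clock. No verdict came back.

**What I did:**
1. I gripped the black sleeve and wound the plate up to about 19–20°.
2. I laid the 15° stack lengthwise under the roller.
3. I took the sleeve again and wound back, then lifted the arm clear to the right.

**Last checks:**
- **Stack position:** its outer end is at table x of about -103 to -104 mm. With an 80 mm stack, that puts the inner end about 23 mm past the roller. The stack lies parallel to the table.
- **Plate landing:** the plate's image stopped moving as the crank kept turning back, so the roller is resting on the stack.
- **Crank:** I estimate 9.1 rad, about 130° past the landing, which puts the nut at about 23 mm, below the 29 mm at which its pins leave the fork. I inferred this from plate tilt in the pictures and did not see the gap under the nut.
- **Other things:** the angle box is still on the plate, the 10° and 20° stacks are in the tray, and the rest looks unmoved. The gripper touches nothing, and contact forces I read stayed under about 27 N.

**Disagreements:**
- My first estimate from the plate's corners put the crank about 0.7 rad lower, or about 170° past the landing. The later measurement, using a hole in the plate across several pictures, agreed with itself, so I used that one.
- The two cameras differ by about 7 mm on the stack's sideways position, but both place it under the roller.

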